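# Snug the adjustable wrench on a shelf nut and tighten it

## Robot

A 6-joint arm with a two-finger parallel gripper is mounted at the origin on the work surface. World frame = base frame: x ahead of the robot, y to its left, z up, the work surface at z = 0. Lengths are in m, angles in degrees, forces in N, time in s.
With the tool pointing down it reaches from about 0.375 to 0.9 m from the base axis. Payload 3.1 kg.
Tool frame: the origin (TCP) lies at the very end of the fingers, on their centre line; the grasp point (between the pads) lies 19 mm behind it; x points along the fingers, z is the direction in which the jaws open and shut, and the axes are right-handed (so a half turn about x gives the same grasp; the last joint's range is limited). The gripper opens to 87 mm and grips with 3 to 60 N. Pads are 19 mm wide; open, the fingers measure 117 mm over their backs; the gripper's body (75 mm by 190 mm) begins 51 mm behind the grasp point.
Start: joints at [-78.008, 30.224, 82.088, -0, 67.689, -10.227], TCP at [0.236, -0.579, 0.223] pointing down, gripper open.
Joint ranges: [-176.69, 176.69], [-43.24, 126.21], [12.49, 139.97], [-82, 262], [0, 151.66], [-163.58, 163.58]. Speed limits (degrees/s): [159.86, 159.86, 180, 180, 180, 180].

## Interface

Orientations are given as a 3x3 rotation matrix whose columns are the frame's x, y, z axes.
In Python, from rig import bot gives the robot as it stands.
- The arm moves only by the tool send_rows, never from a script. Its arguments are lists of equal length, an entry for each row: "fingers": the opening, from 0 (shut) to 1 (fully open); "dp": the shift along the world's x, y, z in mm, a list of three; "turn": the turn, a rotation vector about the world's x, y, z in rad, a list of three. In form: {"fingers": [fingers, ...], "dp": [[tx, ty, tz], ...], "turn": [[rx, ry, rz], ...]}. A call has 1 to 10 rows; each row is the pose to reach, as a shift and turn from the pose measured when the call began; what a row does not reach only later rows make up. A row lasts 1/12 s, in which the tool goes at most 41.7 mm and 7.16 degrees, less where a joint would pass 70% of its speed; a pose out of reach is approached as far as the arm can. A call with a gripper value outside its range is refused whole. The fingers move at their own pace and stop on an object; the grip force is fixed at half the most. Time passes only in rows, so rows that repeat a pose let the fingers close. It gives the time, the measured TCP pose, the force and the opening at its end, in the units of the state.
- bot.read_state(): the state, without advancing time (a new reading comes with each control period).
- bot.capture(name): name is "scene" or "top" or "wrist"; returns a dict with "img" (420x560x3 uint8, blue, green, red), "z_map" (420x560 float32, m along the optical axis (not along the pixel's ray), 0 where there is no reading), "mtx" (3x3 intrinsics, pixels), "origin" and "orientation" of the camera in the world; the wrist camera has in their place "hand_eye" (4x4, takes a point from camera to tool coordinates, whose origin is the TCP and whose axes are the tool frame's). Camera axes: x right, y up, looking along -z (the intrinsics and any distortion apply to the point x, -y, -z); pixel columns grow to the right and rows downward; lengths in m; the calibration is good to about 2 mm. A picture is of the moment at which its call begins: read the wrist's pose just before it.
- bot.hand_in(): hands the job in, once; it reports no verdict.
The state is a dict: "time_s": time; "joint_positions": joint angles; "qvel": joint speeds; "tau": joint torques, N m; "position": TCP position; "tcp_rot": TCP orientation; "force": force on the tool from outside, world axes, zero at the start; "moment": the same for the moment, N m; "opening": opening from 0.0 (shut) to 1.0 (fully open).
Only numpy, scipy, OpenCV 4.12 (cv2) and the standard library are available. Lean on these libraries where they do the work, as an engineer would, in place of code of your own. Each camera call takes 0.05 s, during which the arm holds its last target.

## Task

The adjustable wrench is lying around the big hex nut on the shelf deck with its jaw too wide. Roll the wrench's worm with a light fingertip, without squeezing the jaw itself, until the jaw is snug on the nut with no play; only then swing the handle to tighten the nut by about 30 degrees clockwise seen from above. Leave the wrench lying flat and snug on the nut, let go, and do not disturb the stock standing on the deck.

Things in the scene. Friction and masses are not known exactly. Their poses are not given: they have to be found in the camera images.
- deck: grey perforated sheet-steel shelf deck, 440 x 480 mm, fixed, its top at z = 6 mm; origin at z = 0 under the nut's axis, z up. It reaches from x = -170 to +270 mm and y = -300 to +180 mm from its origin; a 26 mm high lip runs along its +x edge
- nut_top (a point): centre of the upper face of the big steel hex nut: 30 mm across flats, 34.6 mm across corners, 20 mm high, standing on the deck, so this point is 26 mm above the work surface. A 20 mm stud sticks 14 mm out above it. At the start two flats face the deck's +x and -x
- nut (a joint): angle of the nut (rad), 0 at the start, growing as it is tightened (clockwise seen from above). It turns stiffly, resisting with about 0.6 N m, and stays where it is left
- wrench: loose steel adjustable wrench, 270 mm long, 0.5 kg, lying flat, the nut between its jaws, handle towards the deck's -y. Origin on its underside, where a 30 mm nut's centre sits when snug (some mm off while loose); x from handle to mouth, y from fixed to moving jaw, z up. Head 16 mm thick. Handle from x = -72 to -250 mm, 24 mm wide, centred on y = 0, 2.5 to 13.5 mm above the underside
- worm: knurled steel thumbwheel, 20 mm diameter, 16 mm long; origin at its centre, at (-45, 9, 10.5) mm in the wrench's frame; axle along the wrench's y; its top is 4.5 mm proud of the head. Rolling its top towards the mouth closes the jaw 1 mm per 10 mm of fingertip travel. It drags with 5.5 N at its rim, holds when let go; press it with about 9 to 14 N, never above 25 N
- jaw: moving jaw of the wrench, driven by the worm and sliding along the wrench's y. Origin fixed in it: it coincides with the wrench's origin when the gap is 36 mm and shifts with the jaw
- jaw_face (a point): middle of the moving jaw's inner face, 8 mm above the wrench's underside; its distance along the wrench's y from fixed_face is the gap between the jaws, 33.5 to 36.5 mm at the start, about 30 mm when snug
- fixed_face (a point): middle of the fixed jaw's inner face, 8 mm above the wrench's underside, at y = -15 mm in the wrench's frame. The throat (bottom of the mouth) is at x = -20 mm and the jaws reach to x = +20 mm in that frame
- pot_a: small green lidded casserole in a white card sleeve, 116 mm wide, 146 mm over its handles, 83 mm high, on the deck; origin under its centre. To be left alone
- pot_b: small orange lidded casserole like the other. To be left alone
- carton: small cardboard carton, 55 x 75 x 32 mm, on the deck; origin under its centre. To be left alone

How it is judged:
By the outcome, as a careful person would: the job done as asked, in the order asked, and still so for the second after the job is handed in, with the robot touching nothing.
It also fails if it takes over 72 s, if anything falls off the work surface, if the arm or the gripper's body presses on something with over 40 N, if the wrist force passes 120 N, or if a joint passes its speed limit or range.

## Working session

There is one attempt and no reset: what is moved stays moved. The work goes in short steps, Python scripts to look and compute and a tool call to move; the robot and the scene stay as the last step left them, time stands still between calls to the robot, and variables do not carry over. Pictures are saved under pics/ and viewed, and the job is handed in when it is done.

Besides the shell and the picture viewer there is one more tool, called after "Call:" as name(argument=value, ...) on one line, values as JSON. send_rows: Moves the arm, as the interface text tells. Its arguments: {"type":"object","properties":{"fingers":{"type":"array","items":{"type":"number"}},"dp":{"type":"array","items":{"type":"array","items":{"type":"number"}}},"turn":{"type":"array","items":{"type":"array","items":{"type":"number"}}}},"required":["fingers","dp","turn"]}

```bash
ls; mkdir -p pics; python3 - <<'E'
from rig import bot
import cv2,numpy as np
s=bot.read_state()
for k,v in s.items(): print(k,np.round(v,4).tolist())
for n in ["scene","top","wrist"]:
    c=bot.capture(n); cv2.imwrite(f"pics/{n}0.png",c["img"]); np.savez(f"{n}0.npz",**c)
    print(n,{k:np.round(v,4).tolist() for k,v in c.items() if k not in("img","z_map")})
E
```

```text
pics
time_s 0.0
joint_positions [-78.0077, 30.2797, 82.1569, 0.0004, 67.6886, -10.2285]
qvel [-0.0352, -0.0827, 0.04, -0.0522, 0.0813, 0.0095]
tau [-0.0, -44.004, -17.6592, 0.0632, 0.0582, -0.0002]
position [0.2362, -0.5778, 0.2216]
tcp_rot [[-0.0004, 0.9257, 0.3782], [0.0021, 0.3782, -0.9257], [-1.0, 0.0004, -0.0021]]
force [-0.3349, -0.3016, 0.0476]
moment [0.0461, 0.0635, 0.0374]
opening 0.9962
scene {'mtx': [[472.4843, 0.0, 277.2674], [0.0, 472.4843, 213.1822], [0.0, 0.0, 1.0]], 'origin': [1.0227, 0.2271, 0.668], 'orientation': [[-0.4544, -0.7405, 0.4951], [0.8908, -0.3807, 0.2481], [0.0048, 0.5538, 0.8327]]}
top {'mtx': [[524.4709, 0.0, 275.848], [0.0, 524.4709, 209.7275], [0.0, 0.0, 1.0]], 'origin': [0.5336, 0.0268, 0.8413], 'orientation': [[-0.008, 0.9846, -0.1748], [-0.9994, -0.0135, -0.0308], [-0.0327, 0.1744, 0.9841]]}
wrist {'mtx': [[332.1517, 0.0, 272.3086], [0.0, 332.1517, 209.4469], [0.0, 0.0, 1.0]], 'hand_eye': [[-0.0005, 0.2415, -0.9704, -0.1627], [0.0001, 0.9704, 0.2415, 0.0657], [1.0, 0.0, -0.0006, 0.0004], [0.0, 0.0, 0.0, 1.0]]}
```

View pics/scene0.png

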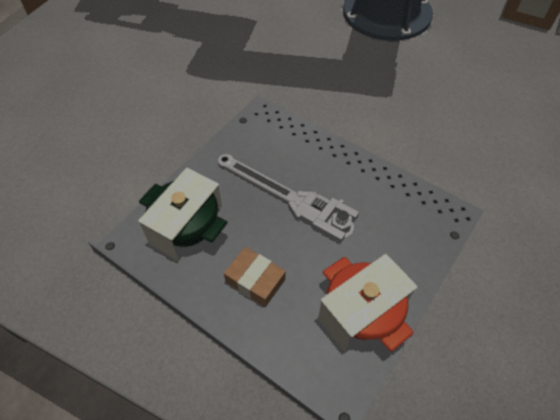

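View pics/top0.png

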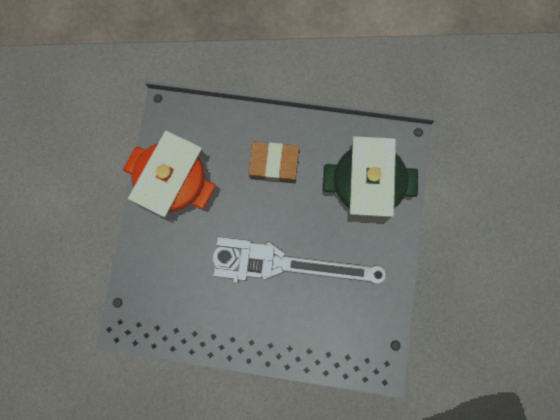

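View pics/wrist0.png

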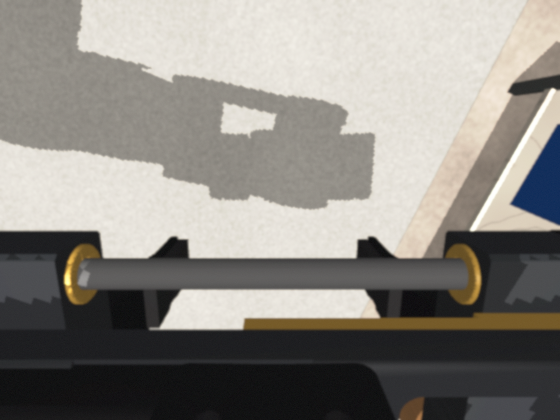

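The top view shows the nut at about (226,258), the worm at about (256,266), and the handle running right to its eye at (378,274). The carton and both pots stand on the lip side. Next I'll zoom in and measure.

```bash
cat > h.py <<'E'
import numpy as np,cv2
def ray(c,u,v):
    K=c["mtx"];d=np.array([(u-K[0,2])/K[0,0],-(v-K[1,2])/K[1,1],-1.0]);return np.array(c["orientation"])@d
def onz(c,u,v,z):
    d=ray(c,u,v);o=np.array(c["origin"]);return o+d*(z-o[2])/d[2]
def proj(c,p):
    q=np.array(c["orientation"]).T@(np.array(p)-c["origin"]);K=c["mtx"];return K[0,0]*q[0]/-q[2]+K[0,2],K[1,1]*-q[1]/-q[2]+K[1,2]
E
python3 - <<'E'
from h import *
c=np.load("top0.npz");im=c["img"]
z=cv2.resize(im[225:300,200:300],None,fx=8,fy=8,interpolation=cv2.INTER_CUBIC)[:600]
z=cv2.convertScaleAbs(z,alpha=1.0)
cv2.imwrite("pics/topz0.png",z)
s=np.load("scene0.npz");z=cv2.resize(s["img"][180:250,280:370],None,fx=8,fy=8,interpolation=cv2.INTER_CUBIC);cv2.imwrite("pics/scz0.png",z)
# deck depth heights
for (u,v) in [(226,258),(256,266),(330,268),(300,220),(300,310),(245,250)]:
    d=c["z_map"][v,u];print(u,v,np.round(c["origin"]+ray(c,u,v)*d,4))
z=cv2.resize(im[240:300,270:400],None,fx=6,fy=6,interpolation=cv2.INTER_CUBIC);cv2.imwrite("pics/toph0.png",z)
E
```

```text
226 258 [0.602  0.1291 0.0383]
256 266 [0.5903 0.0839 0.0242]
330 268 [ 0.5865 -0.0313  0.0167]
300 220 [0.6654 0.0141 0.0011]
300 310 [0.5222 0.0164 0.0031]
245 250 [0.6158 0.1015 0.0206]
```

View pics/topz0.png

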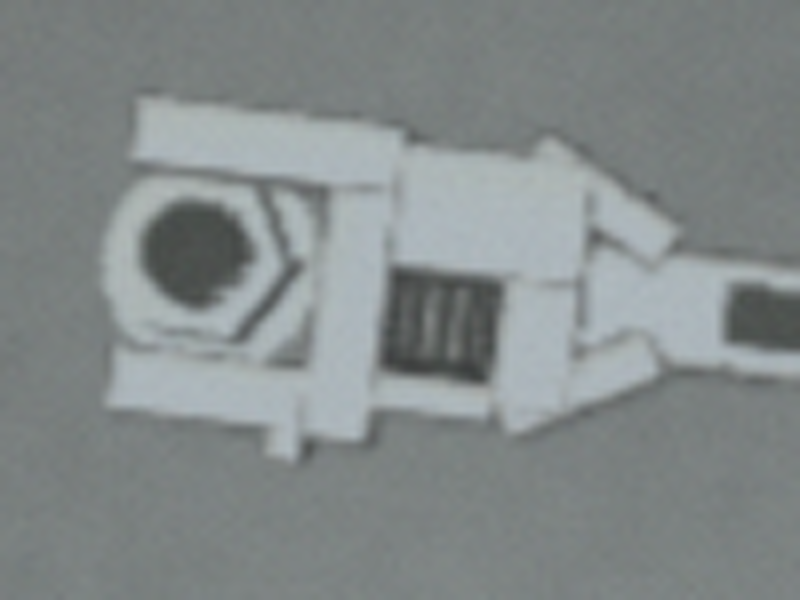

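View pics/scz0.png

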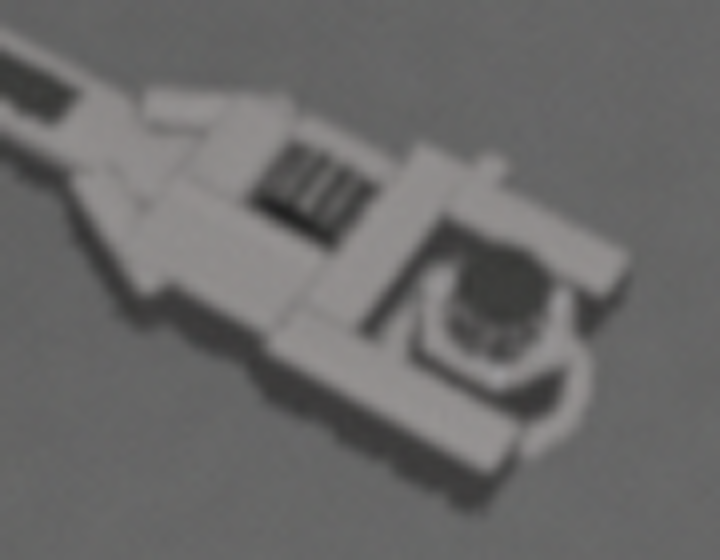

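View pics/toph0.png

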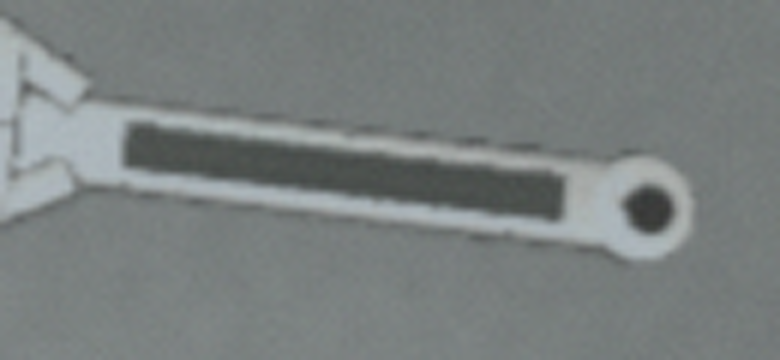

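```bash
python3 - <<'E'
from h import *
c=np.load("top0.npz");s=np.load("scene0.npz")
T=lambda x,y:(200+x/8,225+y/8)
pr=lambda n,p:print(n,np.round(p*1000,1))
pr("stud top",onz(c,*T(197,250),.040))
pr("worm top",onz(c,*T(442,326),.0265))
pr("eye",onz(c,270+650/6,240+209/6,.0195)); pr("slotL",onz(c,270+126/6,240+147/6,.0195)); pr("slotR",onz(c,270+563/6,240+195/6,.0195))
# fixed jaw inner edge, moving jaw inner edge z=.022 
for n,p in [("fixL",(135,160)),("fixR",(390,188)),("movL",(120,347)),("movR",(310,368)),("throatT",(330,190)),("throatB",(315,360))]: pr(n,onz(c,*T(*p),.022))
S=lambda x,y:(280+x/8,180+y/8)
pr("sc stud",onz(s,*S(505,285),.040)); pr("sc worm",onz(s,*S(318,190),.0265))
for n,u,v in [("carton",274,161),("potA near",372,222),("potB near",165,215)]: pr(n,onz(c,u,v,.05))
E
```

```text
stud top [604.6 131.   40. ]
worm top [590.5  84.9  26.5]
eye [ 575.  -105.4   19.5]
slotL [592.4  29.5  19.5]
slotR [578.8 -83.2  19.5]
fixL [624.  145.8  22. ]
fixR [617.9  95.5  22. ]
movL [587.4 148.3  22. ]
movR [582.9 111.   22. ]
throatT [617.6 107.3  22. ]
throatB [584.5 110.1  22. ]
sc stud [605.5 135.3  40. ]
sc worm [592.5  89.9  26.5]
carton [751.3  53.8  50. ]
potA near [653.2 -94.3  50. ]
potB near [668.2 222.5  50. ]
```

Call:
send_rows(fingers=[0, 0, 0, 0, 0, 0, 0, 0, 0, 0], dp=[[354, 654, 0], [354, 654, 0], [354, 654, 0], [354, 654, 0], [354, 654, 0], [354, 654, 0], [354, 654, 0], [354, 654, 0], [354, 654, 0], [354, 654, 0]], turn=[[0, 0, -0.508], [0, 0, -0.508], [0, 0, -0.508], [0, 0, -0.508], [0, 0, -0.508], [0, 0, -0.508], [0, 0, -0.508], [0, 0, -0.508], [0, 0, -0.508], [0, 0, -0.508]])

```text
time_s: 0.98
position: [0.4348, -0.2105, 0.2221]
tcp_rot: [[0.0, 0.993, -0.12], [0.002, -0.12, -0.993], [-1.0, 0.0, -0.002]]
force: [1.5, -0.2, 0.2]
opening: 0.323
```

Call:
send_rows(fingers=[0, 0, 0, 0, 0, 0, 0, 0, 0, 0], dp=[[155.4, 287, -120], [155.4, 287, -120], [155.4, 287, -120], [155.4, 287, -120], [155.4, 287, -120], [155.4, 287, -120], [155.4, 287, -120], [155.4, 287, -120], [155.4, 287, -120], [155.4, 287, -120]], turn=[[0, 0, 0], [0, 0, 0], [0, 0, 0], [0, 0, 0], [0, 0, 0], [0, 0, 0], [0, 0, 0], [0, 0, 0], [0, 0, 0], [0, 0, 0]])

```text
time_s: 1.82
position: [0.5905, 0.0798, 0.1002]
tcp_rot: [[-0.001, 0.993, -0.116], [0.002, -0.116, -0.993], [-1.0, -0.002, -0.002]]
force: [-0.4, -0.5, 0.6]
opening: 0.002
```

```bash
python3 - <<'E'
from rig import bot
from h import *
s=bot.read_state();print(s["position"],s["force"])
c=bot.capture("wrist");cv2.imwrite("pics/w1.png",c["img"]);np.savez("w1.npz",pos=s["position"],rot=s["tcp_rot"],**c)
c=bot.capture("scene");cv2.imwrite("pics/s1.png",cv2.resize(c["img"][110:270,260:420],None,fx=3.7,fy=3.7));np.savez("s1.npz",**c)
E
```

```text
[0.5904839  0.07981057 0.10023862] [-0.35736205 -0.46860167  0.59705257]
```

View pics/w1.png

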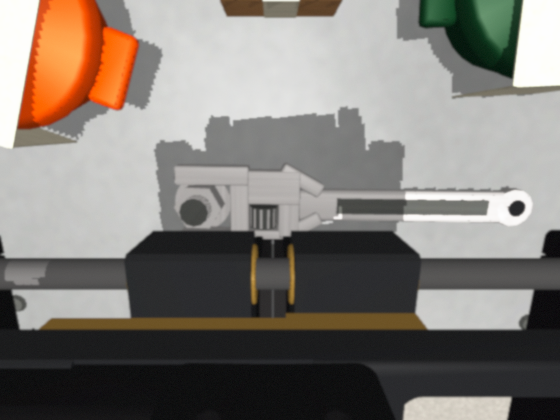

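View pics/s1.png

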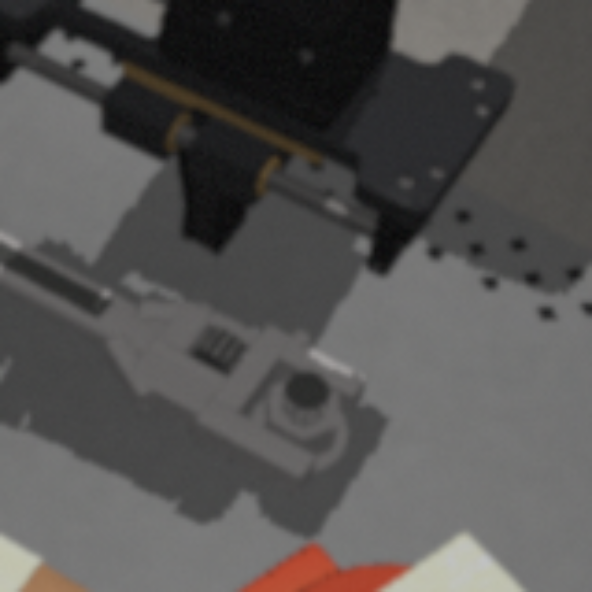

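```bash
python3 - <<'E'
from h import *
s=np.load("s1.npz")
o=np.array([.5905,.0798,.1002]);zt=np.array([-.116,-.993,0]);yt=np.array([.993,-.116,0])
f=lambda p:tuple(np.round((np.array(proj(s,p))-[260,110])*3.7))
print("tcp",f(o))
for a in(8,15):
  for b in (9.5,):
    print(a,[f(o+zt*i*a/1e3+yt*j*b/1e3) for i,j in((1,1),(1,-1),(-1,-1),(-1,1))])
# worm in s1 and w1
print("worm sc",onz(s,260+222/3.7,110+346/3.7,.0265)*1e3, "stud sc",onz(s,260+307/3.7,110+388/3.7,.04)*1e3)
w=np.load("w1.npz");H=w["hand_eye"];R=w["rot"];C={"mtx":w["mtx"],"orientation":R@H[:3,:3],"origin":w["pos"]+R@H[:3,3]}
for n,p,z in [("worm far end",(264,206),.024),("worm mid?",(265,218),.0265),("stud",(194,210),.04),("eye",(516,208),.0195),("fix1",(176,184),.022),("fix2",(247,185),.022)]: print(n,np.round(onz(C,*p,z)*1e3,1))
cv2.imwrite("pics/w1z.png",cv2.resize(w["img"][150:250,160:340],None,fx=4.4,fy=4.4,interpolation=cv2.INTER_CUBIC))
E
```

```text
tcp (np.float64(215.0), np.float64(233.0))
8 [(np.float64(186.0), np.float64(239.0)), (np.float64(210.0), np.float64(209.0)), (np.float64(243.0), np.float64(226.0)), (np.float64(220.0), np.float64(256.0))]
15 [(np.float64(172.0), np.float64(232.0)), (np.float64(196.0), np.float64(202.0)), (np.float64(258.0), np.float64(234.0)), (np.float64(234.0), np.float64(264.0))]
worm sc [591.86691458  90.06693346  26.5       ] stud sc [604.30516926 134.55233191  40.        ]
worm far end [600.1  84.6  24. ]
worm mid? [591.5  84.9  26.5]
stud [606.6 132.2  40. ]
eye [ 575.6 -103.6   19.5]
fix1 [623.5 146.8  22. ]
fix2 [616.8  95.2  22. ]
```

View pics/w1z.png

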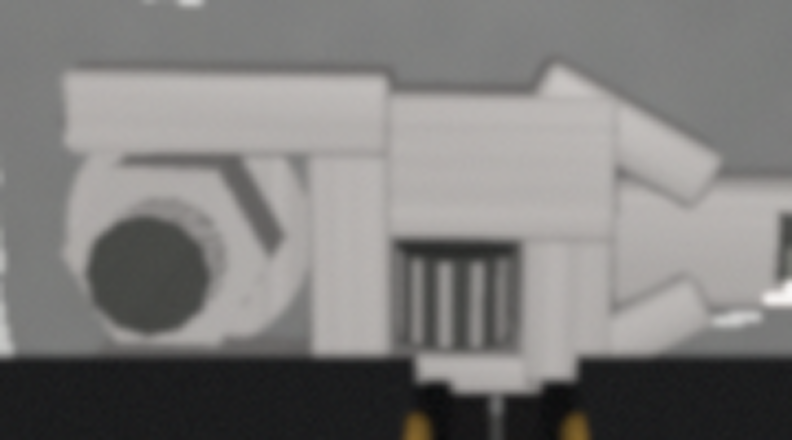

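Call:
send_rows(fingers=[0, 0, 0, 0, 0, 0, 0, 0], dp=[[0.3, 1.7, -30], [0.3, 1.7, -55], [0.3, 1.7, -65], [0.3, 1.7, -68], [0.3, 1.7, -70], [0.3, 1.7, -70], [0.3, 1.7, -70], [0.3, 1.7, -70]], turn=[[0, 0, 0], [0, 0, 0], [0, 0, 0], [0, 0, 0], [0, 0, 0], [0, 0, 0], [0, 0, 0], [0, 0, 0]])

```text
time_s: 2.58
position: [0.5907, 0.078, 0.033]
tcp_rot: [[0.001, 0.993, -0.119], [0.001, -0.119, -0.993], [-1.0, 0.001, -0.001]]
force: [0.4, 0.4, -0.2]
opening: 0.007
```

```bash
cat > look.py <<'E'
import sys
from rig import bot
from h import *
n=sys.argv[1]
s=bot.read_state();print(np.round(s["position"]*1000,2),np.round(s["force"],2),s["time_s"])
for k,(a,b,d,e) in {"scene":(150,270,260,420),"top":(215,295,190,300)}.items():
    c=bot.capture(k);f=560/(e-d);cv2.imwrite(f"pics/{k[0]}{n}.png",cv2.resize(c["img"][a:b,d:e],None,fx=f,fy=f,interpolation=cv2.INTER_CUBIC));np.savez(f"{k}{n}.npz",**c)
E
python3 look.py 2
```

```text
[590.73  77.97  32.98] [ 0.39  0.36 -0.16] 2.5833
```

View pics/s2.png

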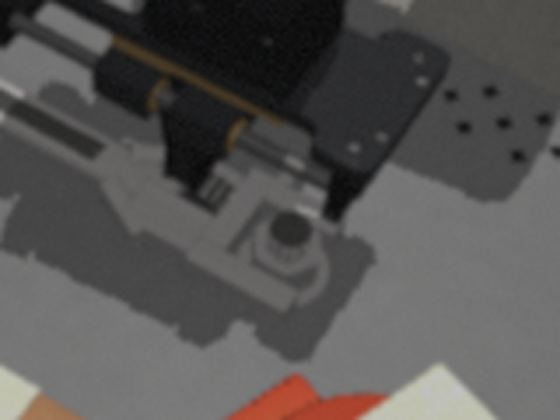

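Call:
send_rows(fingers=[0, 0, 0], dp=[[0, 4, 0], [0, 4, 0], [0, 4, 0]], turn=[[0, 0, 0], [0, 0, 0], [0, 0, 0]])

```text
time_s: 2.93
position: [0.5906, 0.0826, 0.033]
tcp_rot: [[0.001, 0.993, -0.118], [0.001, -0.118, -0.993], [-1.0, 0.001, -0.001]]
force: [0.3, -0.7, -1.0]
opening: 0.003
```

Call:
send_rows(fingers=[0, 0, 0, 0, 0, 0], dp=[[0, 0, -2], [0, 0, -3], [0, 0, -4], [0, 0, -5], [0, 0, -5], [0, 0, -5]], turn=[[0, 0, 0], [0, 0, 0], [0, 0, 0], [0, 0, 0], [0, 0, 0], [0, 0, 0]])

```text
time_s: 3.43
position: [0.5905, 0.0826, 0.0277]
tcp_rot: [[0.001, 0.993, -0.118], [0.001, -0.118, -0.993], [-1.0, 0.001, -0.001]]
force: [-0.1, 0.6, 0.2]
opening: 0.005
```

Call:
send_rows(fingers=[0, 0, 0, 0], dp=[[0, 0, -0.5], [0, 0, -1], [0, 0, -1.2], [0, 0, -1.2]], turn=[[0, 0, 0], [0, 0, 0], [0, 0, 0], [0, 0, 0]])

```text
time_s: 3.77
position: [0.5906, 0.0827, 0.0269]
tcp_rot: [[0.001, 0.993, -0.118], [0.001, -0.118, -0.993], [-1.0, 0.001, -0.001]]
force: [-0.7, 0.6, 3.5]
opening: 0.005
```

Call:
send_rows(fingers=[0, 0, 0, 0], dp=[[0, 0, -0.5], [0, 0, -1], [0, 0, -1.2], [0, 0, -1.2]], turn=[[0, 0, 0], [0, 0, 0], [0, 0, 0], [0, 0, 0]])

```text
time_s: 4.1
position: [0.5907, 0.0827, 0.0267]
tcp_rot: [[0.002, 0.993, -0.118], [0.001, -0.118, -0.993], [-1.0, 0.001, -0.001]]
force: [-1.5, 0.1, 8.2]
opening: 0.005
```

Call:
send_rows(fingers=[0, 0, 0, 0, 0, 0], dp=[[0, 0, -1.4], [0.1, 1, -1.4], [0.2, 2, -1.4], [0.4, 3, -1.4], [0.5, 4, -1.4], [0.6, 5, -1.4]], turn=[[0, 0, 0], [0, 0, 0], [0, 0, 0], [0, 0, 0], [0, 0, 0], [0, 0, 0]])

```text
time_s: 4.6
position: [0.5911, 0.086, 0.0267]
tcp_rot: [[0.001, 0.993, -0.117], [-0.002, -0.117, -0.993], [-1.0, 0.001, 0.002]]
force: [-3.8, -5.5, 11.2]
opening: 0.005
```

Call:
send_rows(fingers=[0, 0, 0, 0, 0, 0], dp=[[0.1, 1.7, -1.4], [0.2, 2.7, -1.4], [0.3, 4, -1.4], [0.5, 5.2, -1.4], [0.6, 6.5, -1.4], [0.7, 7.5, -1.4]], turn=[[0, 0, 0], [0, 0, 0], [0, 0, 0], [0, 0, 0], [0, 0, 0], [0, 0, 0]])

```text
time_s: 5.1
position: [0.5919, 0.0916, 0.0266]
tcp_rot: [[0.001, 0.993, -0.115], [-0.005, -0.115, -0.993], [-1.0, 0.002, 0.004]]
force: [-2.6, -5.2, 9.6]
opening: 0.008
```

```bash
python3 look.py 3
```

```text
[591.92  91.63  26.63] [-2.61 -5.2   9.59] 5.1
```

View pics/s3.png

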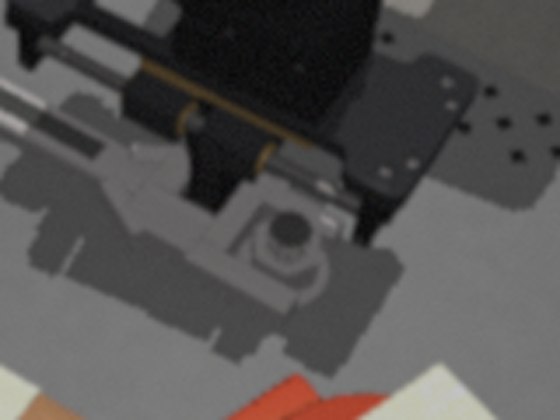

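Call:
send_rows(fingers=[0, 0, 0, 0, 0, 0, 0, 0, 0], dp=[[0.1, 1.5, -1.3], [0.2, 2.5, -1.3], [0.2, 2.5, 0], [0, 0, 4], [-1, -8, 4], [-1.5, -12, 4], [-1.5, -12, 2.5], [-1.5, -12, 1.5], [-1.5, -12, 1.2]], turn=[[0, 0, 0], [0, 0, 0], [0, 0, 0], [0, 0, 0], [-0.005, 0, -0.003], [-0.005, 0, -0.003], [-0.005, 0, -0.003], [-0.005, 0, -0.003], [-0.005, 0, -0.003]])

```text
time_s: 5.95
position: [0.5902, 0.0797, 0.0273]
tcp_rot: [[0.001, 0.993, -0.119], [-0.009, -0.119, -0.993], [-1.0, 0.002, 0.009]]
force: [-0.6, -0.7, -0.6]
opening: 0.006
```

Call:
send_rows(fingers=[0, 0, 0, 0, 0, 0, 0, 0, 0, 0], dp=[[0, 0, -1], [0, 0, -2], [0.1, 0.5, -2.1], [0.2, 2, -2.1], [0.4, 3.5, -2.1], [0.6, 5, -2.1], [0.8, 6.5, -2.1], [1, 8, -2.1], [1.1, 9.5, -2.1], [1.3, 11, -2.1]], turn=[[0.009, 0, 0], [0.009, 0, 0], [0.009, 0, 0], [0.009, 0, 0], [0.009, 0, 0], [0.009, 0, 0], [0.009, 0, 0], [0.009, 0, 0], [0.009, 0, 0], [0.009, 0, 0]])

```text
time_s: 6.78
position: [0.5915, 0.0892, 0.0266]
tcp_rot: [[0.001, 0.993, -0.117], [-0.002, -0.117, -0.993], [-1.0, 0.001, 0.002]]
force: [-1.9, -6.3, 11.3]
opening: 0.005
```

Call:
send_rows(fingers=[0, 0, 0, 0, 0, 0, 0, 0, 0, 0], dp=[[0.2, 2, -1.4], [0.4, 3.5, -1.4], [0.6, 5, -1.4], [0.7, 5.8, -1.4], [0.6, 5, 1], [0.5, 4, 4], [-0.5, -5, 4], [-1.2, -10, 3], [-1.2, -10, 1.2], [-1.2, -10, 0.8]], turn=[[0, 0, 0], [0, 0, 0], [0, 0, 0], [0, 0, 0], [0, 0, 0], [0, 0, 0], [0, 0, 0], [0, 0, 0], [0, 0, 0], [0, 0, 0]])

```text
time_s: 7.62
position: [0.59, 0.0786, 0.0269]
tcp_rot: [[-0.0, 0.993, -0.118], [-0.002, -0.118, -0.993], [-1.0, 0.0, 0.002]]
force: [-0.1, -0.8, -0.5]
opening: 0.003
```

Call:
send_rows(fingers=[0, 0, 0, 0, 0, 0, 0, 0, 0, 0], dp=[[0.1, 1, -0.8], [0.1, 1, -1.7], [0.2, 1.8, -1.7], [0.3, 3, -1.7], [0.5, 4.5, -1.7], [0.7, 6, -1.7], [0.9, 7.5, -1.7], [1.1, 9, -1.7], [1.2, 10.5, -1.7], [1.4, 12, -1.7]], turn=[[0, 0, 0], [0, 0, 0], [0, 0, 0], [0, 0, 0], [0, 0, 0], [0, 0, 0], [0, 0, 0], [0, 0, 0], [0, 0, 0], [0, 0, 0]])

```text
time_s: 8.45
position: [0.5916, 0.0892, 0.0267]
tcp_rot: [[0.0, 0.993, -0.117], [-0.005, -0.117, -0.993], [-1.0, 0.001, 0.005]]
force: [-1.7, -5.2, 10.8]
opening: 0.007
```

```bash
python3 look.py 4
```

```text
[591.63  89.17  26.66] [-1.69 -5.21 10.77] 8.45
```

View pics/s4.png

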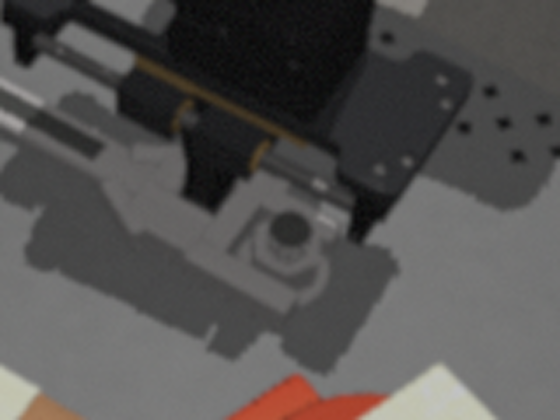

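View pics/t4.png

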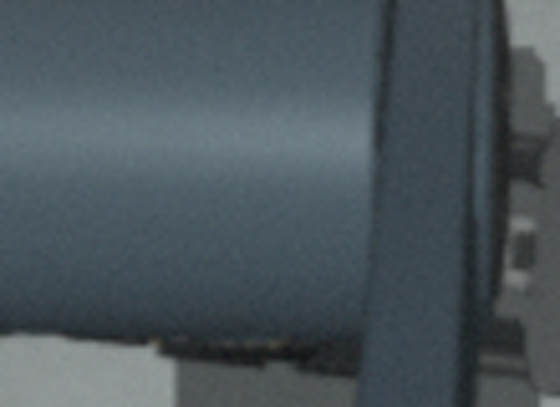

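Call:
send_rows(fingers=[0, 0, 0, 0, 0, 0, 0, 0, 0, 0], dp=[[0.2, 2, -1.4], [0.4, 3.5, -1.4], [0.6, 5, -1.4], [0.7, 5.8, -1.4], [0.6, 5, 1], [0.5, 4, 4], [-0.5, -5, 4], [-1.2, -10, 3], [-1.2, -10, 1.2], [-1.2, -10, 0.8]], turn=[[0, 0, 0], [0, 0, 0], [0, 0, 0], [0, 0, 0], [0, 0, 0], [0.005, 0, 0], [0.005, 0, 0], [0.005, 0, 0], [0.005, 0, 0], [0.005, 0, 0]])

```text
time_s: 9.38
position: [0.5901, 0.0788, 0.0269]
tcp_rot: [[-0.001, 0.993, -0.118], [0.0, -0.118, -0.993], [-1.0, -0.001, -0.0]]
force: [-0.4, -0.4, 0.6]
opening: 0.007
```

Call:
send_rows(fingers=[0, 0, 0, 0, 0, 0, 0, 0, 0, 0], dp=[[0.1, 1, -0.8], [0.1, 1, -1.7], [0.2, 1.8, -1.7], [0.3, 3, -1.7], [0.5, 4.5, -1.7], [0.7, 6, -1.7], [0.9, 7.5, -1.7], [1.1, 9, -1.7], [1.2, 10.5, -1.7], [1.4, 12, -1.7]], turn=[[0, 0, 0], [0, 0, 0], [0, 0, 0], [0, 0, 0], [0, 0, 0], [0, 0, 0], [0, 0, 0], [0, 0, 0], [0, 0, 0], [0, 0, 0]])

```text
time_s: 10.22
position: [0.5915, 0.0893, 0.0267]
tcp_rot: [[-0.001, 0.993, -0.116], [-0.002, -0.116, -0.993], [-1.0, -0.001, 0.002]]
force: [-2.4, -6.5, 10.9]
opening: 0.01
```

Call:
send_rows(fingers=[0, 0, 0, 0, 0, 0, 0, 0, 0, 0], dp=[[0.2, 2, -1.4], [0.4, 3.5, -1.4], [0.6, 5, -1.4], [0.7, 5.8, -1.4], [0.6, 5, 1], [0.5, 4, 8], [-20, -5, 30], [-45, -10, 50], [-45, -10, 50], [-45, -10, 50]], turn=[[0, 0, 0], [0, 0, 0], [0, 0, 0], [0, 0, 0], [0, 0, 0], [0.002, 0, 0], [0.002, 0, 0], [0.002, 0, 0], [0.002, 0, 0], [0.002, 0, 0]])

```text
time_s: 11.05
position: [0.5461, 0.0795, 0.0777]
tcp_rot: [[0.0, 0.993, -0.116], [0.0, -0.116, -0.993], [-1.0, 0.0, -0.0]]
force: [-0.3, 0.4, 0.5]
opening: 0.006
```

```bash
cat > wl.py <<'E'
import sys
from rig import bot
from h import *
n=sys.argv[1]
s=bot.read_state();print(np.round(np.array(s["position"])*1000,2),np.round(s["force"],2),s["time_s"])
c=bot.capture("wrist");np.savez(f"w{n}.npz",pos=s["position"],rot=s["tcp_rot"],**c)
cv2.imwrite(f"pics/w{n}.png",c["img"])
E
python3 wl.py 5
```

```text
[546.07  79.54  77.74] [-0.31  0.39  0.52] 11.05
```

View pics/w5.png

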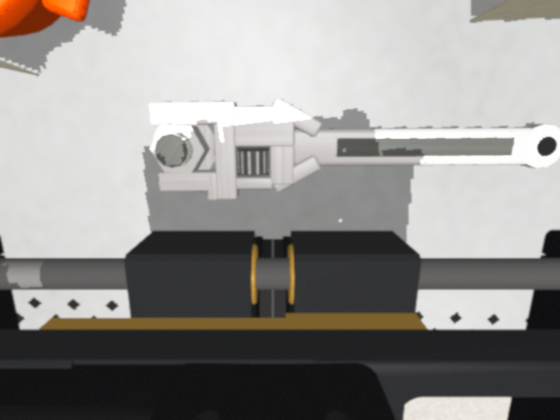

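```bash
cat > zz.py <<'E'
import sys
from h import *
n=sys.argv[1];a,b,d,e=map(int,sys.argv[2:6])
w=np.load(f"w{n}.npz");f=780/(e-d);cv2.imwrite(f"pics/w{n}z.png",cv2.resize(w["img"][a:b,d:e],None,fx=f,fy=f,interpolation=cv2.INTER_CUBIC));print(f)
E
python3 zz.py 5 85 215 140 310
```

```text
4.588235294117647
```

View pics/w5z.png

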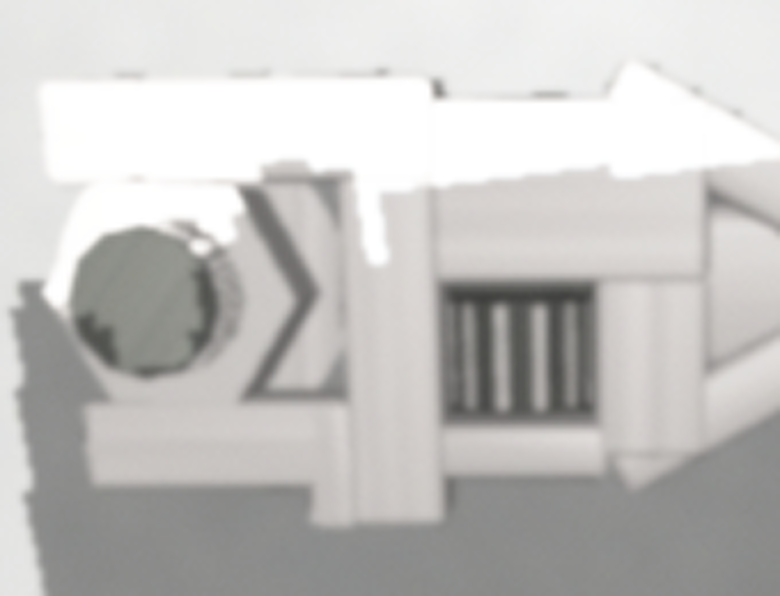

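```bash
python3 - <<'E'
from h import *
w=np.load("w5.npz");H=w["hand_eye"];R=w["rot"];C={"mtx":w["mtx"],"orientation":R@H[:3,:3],"origin":w["pos"]+R@H[:3,3]}
f=4.588;P=lambda x,y,z:onz(C,140+x/f,85+y/f,z)*1e3
ex=np.array([.118,.993,0]);ey=np.array([-.993,.118,0])
wm=P(520,350,.0265);print("worm",wm)
for n,p in dict(fixR=(320,180,.022),fixL=(60,181,.022),movR=(340,392,.022),movL=(95,403,.022),stud=(143,302,.04),nutc=(318,292,.026),fixback=(430,78,.022),fixbackL=(40,82,.022),movoutL=(95,486,.022),movoutR=(310,485,.022)).items():
    q=P(*p);print(n,np.round(q,1),"wrench xy",np.round([(q-wm)@ex-45,(q-wm)@ey+9],1))
E
```

```text
worm [591.6143357   86.05668378  26.5       ]
fixR [617.7 110.9  22. ] wrench xy [-17.3 -14. ]
fixL [621.8 146.8  22. ] wrench xy [ 18.8 -13.8]
movR [588.3 112.8  22. ] wrench xy [-18.9  15.5]
movL [590.8 148.   22. ] wrench xy [16.4 17.1]
stud [604.7 133.   40. ] wrench xy [3.1 1.5]
nutc [602.8 112.9  26. ] wrench xy [-17.1   1.1]
fixback [629.3  93.8  22. ] wrench xy [-32.9 -27.5]
fixbackL [635.  146.8  22. ] wrench xy [ 20.5 -26.9]
movoutL [578.9 150.4  22. ] wrench xy [17.4 29.3]
movoutR [575.4 119.3  22. ] wrench xy [-13.9  29.1]
```

Call:
send_rows(fingers=[0, 0, 0, 0, 0, 0, 0, 0, 0, 0], dp=[[20, 0, -20], [44, 1, -40], [44, 1, -46], [44, 1, -48], [44, 1, -50], [44, 1, -50.5], [44, 1, -50.8], [44, 1, -50.8], [44, 1, -50.8], [44, 1, -50.8]], turn=[[0, 0, 0], [0, 0, 0], [0, 0, 0], [0, 0, 0], [0, 0, 0], [0, 0, 0], [0, 0, 0], [0, 0, 0], [0, 0, 0], [0, 0, 0]])

```text
time_s: 11.93
position: [0.5907, 0.0806, 0.0268]
tcp_rot: [[0.001, 0.993, -0.116], [0.0, -0.116, -0.993], [-1.0, 0.001, -0.0]]
force: [-0.2, -0.6, 0.1]
opening: 0.003
```

Call:
send_rows(fingers=[0, 0, 0, 0, 0, 0], dp=[[0, 0, -0.8], [0, 0, -1.5], [0.1, 1.3, -1.6], [0.2, 2.6, -1.6], [0.4, 3.8, -1.6], [0.5, 5, -1.6]], turn=[[0, 0, 0], [0, 0, 0], [0, 0, 0], [0, 0, 0], [0, 0, 0], [0, 0, 0]])

```text
time_s: 12.43
position: [0.5909, 0.0828, 0.0266]
tcp_rot: [[0.0, 0.994, -0.114], [-0.004, -0.114, -0.994], [-1.0, 0.001, 0.004]]
force: [-1.9, -9.6, 10.5]
opening: 0.01
```

Call:
send_rows(fingers=[0, 0, 0, 0], dp=[[0.2, 1.7, -1.4], [0.3, 2.7, -1.4], [0.4, 3.7, -1.4], [0.5, 4.7, -1.4]], turn=[[0, 0, 0], [0, 0, 0], [0, 0, 0], [0, 0, 0]])

```text
time_s: 12.77
position: [0.5911, 0.0847, 0.0267]
tcp_rot: [[-0.001, 0.994, -0.111], [-0.009, -0.111, -0.994], [-1.0, 0.0, 0.009]]
force: [-3.3, -9.2, 10.9]
opening: 0.004
```

```bash
python3 wl.py 6; python3 look.py 6; python3 zz.py 6 100 240 140 320
```

```text
[591.09  84.66  26.69] [-3.25 -9.19 10.89] 12.7667
[591.09  84.82  26.7 ] [-3.32 -9.78 10.94] 12.8167
4.333333333333333
```

View pics/w6.png

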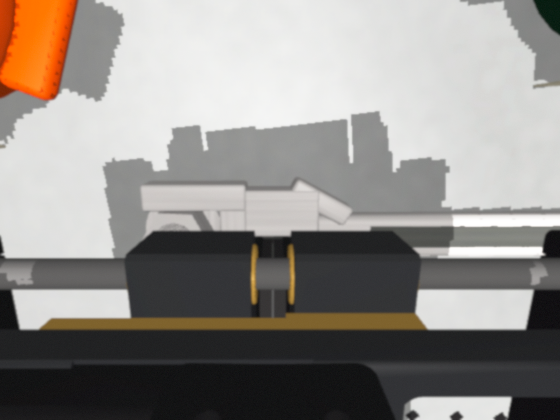

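View pics/s6.png

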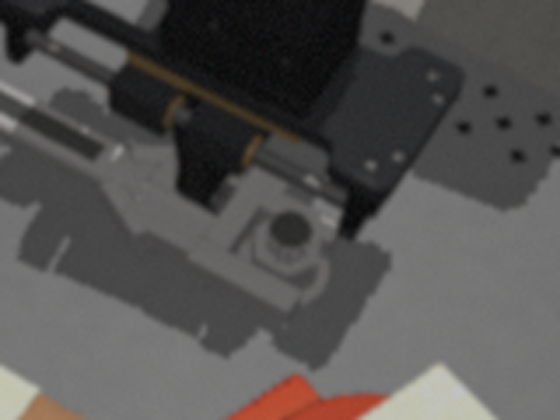

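Call:
send_rows(fingers=[0, 0, 0, 0, 0], dp=[[0.3, 2.5, -1.4], [0.4, 3.5, -1.4], [0.5, 4.5, -1.4], [0.7, 5.5, -1.4], [0.8, 6.5, -1.4]], turn=[[0.008, 0, 0], [0.008, 0, 0], [0.008, 0, 0], [0.008, 0, 0], [0.008, 0, 0]])

```text
time_s: 13.33
position: [0.5915, 0.088, 0.0267]
tcp_rot: [[-0.002, 0.994, -0.109], [-0.005, -0.109, -0.994], [-1.0, -0.001, 0.006]]
force: [-2.9, -10.8, 9.1]
opening: 0.005
```

Call:
send_rows(fingers=[0, 0, 0, 0, 0, 0, 0], dp=[[0, 0, 1], [0, -1, 5], [-20, -5, 30], [-45, -8, 51], [-45, -8, 51], [-45, -8, 51], [-45, -8, 51]], turn=[[0.006, 0, -0.004], [0.006, 0, -0.004], [0.006, 0, -0.004], [0.006, 0, -0.004], [0.006, 0, -0.004], [0.006, 0, -0.004], [0.006, 0, -0.004]])

```text
time_s: 13.92
position: [0.5473, 0.0802, 0.0778]
tcp_rot: [[-0.0, 0.994, -0.113], [0.001, -0.113, -0.994], [-1.0, -0.0, -0.001]]
force: [0.1, -0.1, -0.1]
opening: 0.009
```

```bash
python3 wl.py 7; python3 zz.py 7 85 215 140 310; python3 look.py 7
```

```text
[547.3   80.23  77.76] [ 0.08 -0.08 -0.1 ] 13.9167
4.588235294117647
[547.4   80.21  77.36] [0.96 0.4  1.  ] 13.9667
```

View pics/w7z.png

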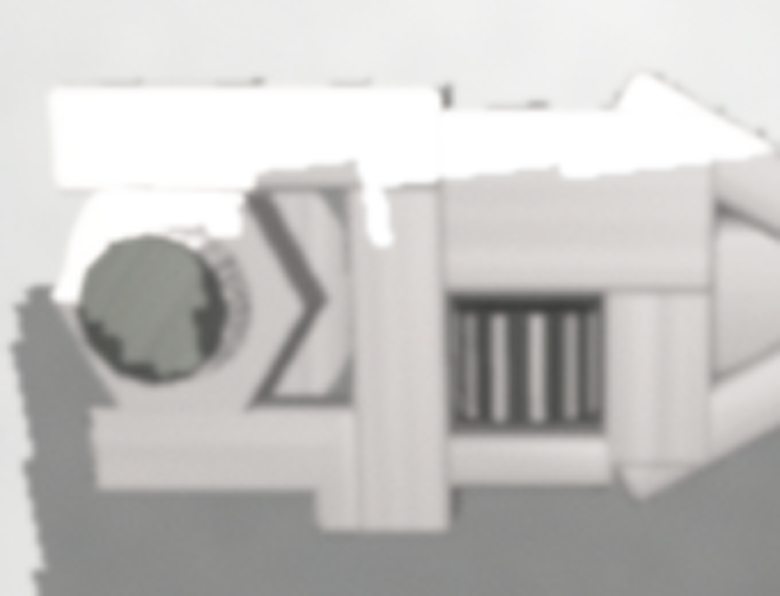

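View pics/s7.png

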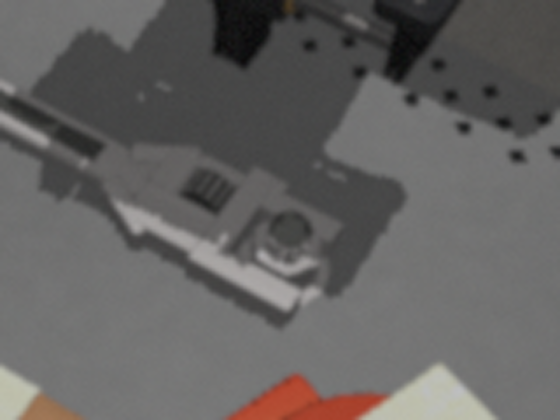

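```bash
python3 - <<'E'
from h import *
w=np.load("w7.npz");H=w["hand_eye"];R=w["rot"];C={"mtx":w["mtx"],"orientation":R@H[:3,:3],"origin":w["pos"]+R@H[:3,3]}
f=4.588;P=lambda x,y,z:onz(C,140+x/f,85+y/f,z)*1e3
ang=lambda a,b:np.degrees(np.arctan2((b-a)[1],(b-a)[0]))
a=P(50,87,.022);b=P(435,88,.022);print("fixed back",ang(b,a))
a2=P(95,489,.022);b2=P(315,489,.022);print("mov out",ang(b2,a2))
a3=P(95,407,.022);b3=P(350,407,.022);print("mov in",ang(b3,a3))
a4=P(60,188,.022);b4=P(330,187,.022);print("fix in",ang(b4,a4))
for th in(82,83,84):
    ey=np.array([-np.sin(np.radians(th)),np.cos(np.radians(th)),0]);print(th,"gap",(a3-a4)@ey,(b3-b4)@ey,"outer",((a2+b2)/2-(a+b)/2)@ey)
print("worm",P(527,365,.0265))
c=np.load("top0.npz");p=onz(c,148,86,.032);q=onz(c,432,122,.032);print("lip",ang(q,p))
print("handle0",ang(onz(c,270+563/6,240+195/6,.0195),onz(c,270+126/6,240+147/6,.0195)))
m=cv2.cvtColor(np.load("top7.npz")["img"],6);cv2.imwrite("pics/t7.png",cv2.resize(np.load("top7.npz")["img"],None,fx=1.4,fy=1.4))
E
```

```text
fixed back 83.36435599205231
mov out 83.50064523669847
mov in 83.50190736578966
fix in 83.71089391192554
82 gap 30.476647581593515 30.635925192306043 outer 56.09579651128482
83 gap 30.5276220205207 30.672007965777617 outer 55.96115538209031
84 gap 30.569297450052726 30.69874774849641 outer 55.80946794285854
worm [590.60608354  86.20893312  26.5       ]
lip 81.21025406035734
handle0 83.15556509451785
```

View pics/t7.png

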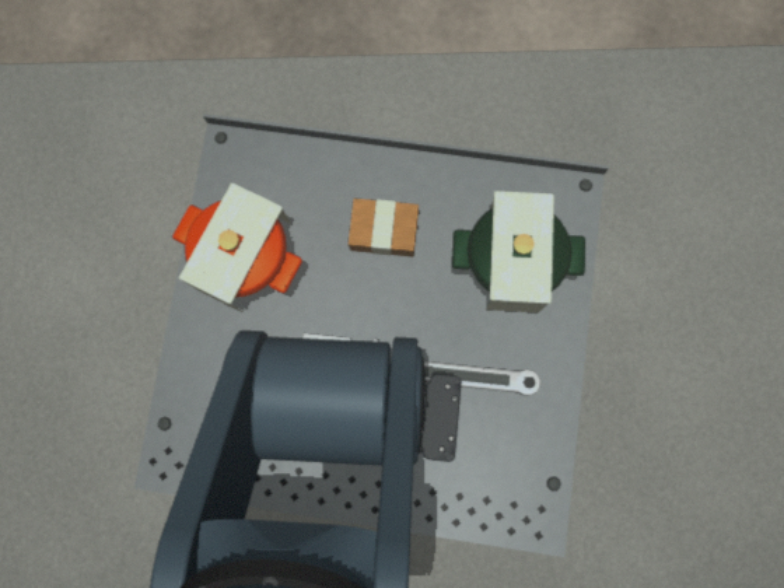

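```bash
python3 - <<'E'
from h import *
c=np.load("top0.npz")
ang=lambda a,b:np.degrees(np.arctan2((b-a)[1],(b-a)[0]))
A=[onz(c,u,v,.007)*1e3 for u,v in [(158,98.5),(418,132),(117.5,302.5),(395.5,345.5)]]
print(np.round(A,1));print(ang(A[1],A[0]),ang(A[3],A[2]),ang(A[2],A[0])+90,ang(A[3],A[1])+90)
E
python3 - <<'E'
import sys;sys.path.insert(0,'.')
import os;os.chdir('.')
from h import *
w=np.load("w7.npz");f=8;cv2.imwrite("pics/w7n.png",cv2.resize(w["img"][115:185,150:240],None,fx=f,fy=f,interpolation=cv2.INTER_CUBIC))
E
```

```text
[[ 875.7  250.9    7. ]
 [ 808.4 -182.     7. ]
 [ 536.1  304.8    7. ]
 [ 467.7 -129.1    7. ]]
81.16196100587521 81.0380518861752 80.98737772584222 81.16475762184412
```

View pics/w7n.png

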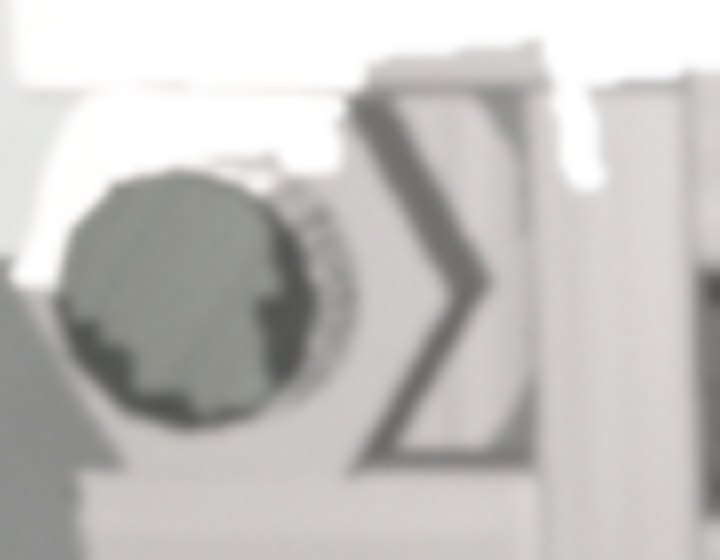

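Call:
send_rows(fingers=[0, 0, 0, 0, 0, 0, 0, 0, 0, 0], dp=[[-20, 0, 30], [-140, -320, 70], [-140, -320, 70], [-140, -320, 70], [-140, -320, 70], [-140, -320, 70], [-140, -320, 70], [-140, -320, 70], [-140, -320, 70], [-140, -320, 70]], turn=[[0, 0, 0], [0, 0, 0], [0, 0, 0], [0, 0, 0], [0, 0, 0], [0, 0, 0], [0, 0, 0], [0, 0, 0], [0, 0, 0], [0, 0, 0]])

```text
time_s: 14.9
position: [0.4072, -0.2463, 0.1473]
tcp_rot: [[0.0, 0.993, -0.118], [-0.004, -0.118, -0.993], [-1.0, 0.001, 0.004]]
force: [0.4, -0.4, 0.5]
opening: 0.007
```

```bash
cat > tp.py <<'E'
import sys
from rig import bot
from h import *
n=sys.argv[1]
c=bot.capture("top");np.savez(f"top{n}.npz",**c);im=c["img"]
cv2.imwrite(f"pics/t{n}a.png",cv2.resize(im[225:300,205:305],None,fx=8,fy=8,interpolation=cv2.INTER_CUBIC))
cv2.imwrite(f"pics/t{n}b.png",cv2.resize(im[235:320,270:400],None,fx=6,fy=6,interpolation=cv2.INTER_CUBIC))
E
python3 tp.py 8
```

```text
(no output)
```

View pics/t8a.png

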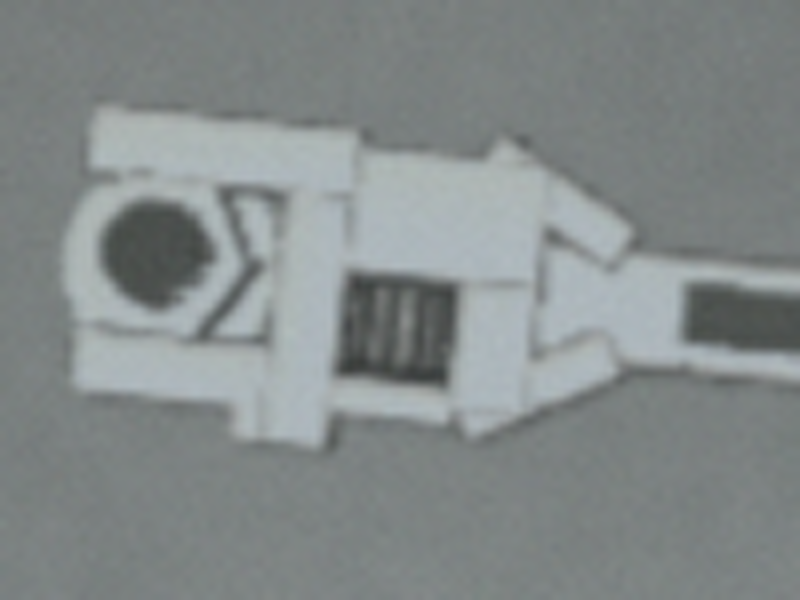

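View pics/t8b.png

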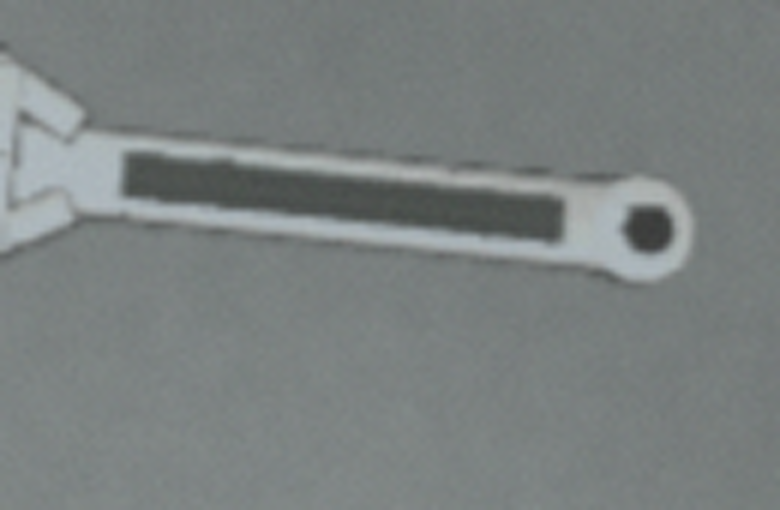

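```bash
cat > hd.py <<'E'
import sys
from h import *
def heading(n,z=.0195,box=(235,330,282,400)):
    c=np.load(f"top{n}.npz");a,b,d,e=box
    hsv=cv2.cvtColor(c["img"],cv2.COLOR_BGR2GRAY)[a:b,d:e].astype(float)
    m=(hsv>150).astype(np.uint8)   # bright metal
    k,l,st,ct=cv2.connectedComponentsWithStats(m)
    i=1+np.argmax(st[1:,4]);vs,us=np.where(l==i)
    P=np.array([onz(c,u+d,v+a,z)[:2] for u,v in zip(us,vs)])*1e3
    q=P.mean(0);ev,V=np.linalg.eigh(np.cov((P-q).T));x=V[:,1]*np.sign(V[1,1])
    return st[i],q,np.degrees(np.arctan2(x[1],x[0])),x
if __name__=="__main__":
    for n in sys.argv[1:]: print(n,*heading(n)[:3])
E
python3 hd.py 0 8
python3 - <<'E'
import sys,os;os.chdir('.');sys.path.insert(0,'.')
from h import *
im=np.load("top8.npz")["img"];g=cv2.cvtColor(im,6);print(g[260,295],g[300,330],g[258,240], g[250,320],g[272,330])
E
```

```text
0 [  0  17 103  31 677] [583.96026375 -37.5907102 ] 82.04119141235348
8 [  0  17 103  30 684] [585.00695161 -38.4777748 ] 83.1696028521532
128 130 167 124 156
```

```bash
sed -i 's/box=(235,330,282,400)/box=(235,340,292,366)/' hd.py; python3 hd.py 0 8; python3 - <<'E'
import os,sys;sys.path.insert(0,'.')
from h import *
for n in "08":
    c=np.load(f"top{n}.npz");g=cv2.GaussianBlur(cv2.cvtColor(c["img"],6),(3,3),0).astype(float)
    # subpixel handle edges: per column, slot dark centroid vs metal
    L=[]
    for u in range(292,364):
        col=g[245:300,u];m=np.where(col>145)[0]
        L.append((u,245+(m[0]+m[-1])/2))
    P=np.array([onz(c,u,v,.0195)[:2] for u,v in L]);k=np.polyfit(P[:,1],P[:,0],1);print(n,90-np.degrees(np.arctan(k[0])),np.std(P[:,0]-np.polyval(k,P[:,1])))
    # jaw fixed outer edge slope
    L=[]
    for u in (range(219,248)):
        col=g[230:250,u];i=np.where(col>147)[0][0];L.append((u,230+i-1+(147-col[i-1])/(col[i]-col[i-1])))
    P=np.array([onz(c,u,v,.022)[:2] for u,v in L]);k=np.polyfit(P[:,1],P[:,0],1);print(" jaw",90-np.degrees(np.arctan(k[0])))
E
```

```text
0 [  0  23  74  22 355] [584.31547023 -29.7348412 ] 81.65674960164357
8 [  0  23  74  21 363] [585.21098321 -30.65294391] 82.89926386036292
0 82.40503917279997 0.00034001458766697034
 jaw 82.48357073517286
8 83.31085754532798 0.00031153113888882816
 jaw 83.60148400352936
```

```bash
python3 - <<'E'
from h import *
def cam(n):
    w=np.load(f"w{n}.npz");H=w["hand_eye"];R=w["rot"];return {"mtx":w["mtx"],"orientation":R@H[:3,:3],"origin":w["pos"]+R@H[:3,3]}
ang=lambda a,b:np.degrees(np.arctan2((b-a)[1],(b-a)[0]))
C=cam(7);P=lambda x,y:onz(C,150+x/8,115+y/8,.026)
print(ang(P(350,95),P(450,290)),ang(P(450,290),P(355,465)))
C=cam(5);P=lambda x,y:onz(C,140+x/4.588,85+y/4.588,.026)
print(ang(P(240,185),P(300,292)),ang(P(300,292),P(243,398)))
g=cv2.cvtColor(np.load("w7.npz")["img"],6);print(g[125:180:3,196:212:1])
cv2.imwrite("pics/w1n.png",cv2.resize(np.load("w1.npz")["img"][165:240,165:245],None,fx=8,fy=8,interpolation=cv2.INTER_CUBIC))
E
```

```text
-161.2622809507266 142.63590618819902
-159.17752343488564 142.62091760074532
[[181 174 173 175 175 176 176 177 177 177 177 176 176 174 173 172]
 [118 122 134 160 184 197 201 204 203 201 200 203 202 194 176 157]
 [121 113 113 119 139 169 192 203 205 203 201 205 210 211 206 193]
 [160 131 116 113 113 127 153 184 198 202 201 205 209 210 208 204]
 [196 176 146 123 115 112 117 133 160 184 197 204 208 210 209 204]
 [204 201 192 172 142 121 113 113 119 136 169 194 206 209 208 206]
 [204 203 203 200 187 161 131 116 113 114 126 155 187 203 206 203]
 [203 203 203 204 202 196 178 149 125 115 114 116 130 158 186 199]
 [201 203 203 203 204 203 202 195 177 145 121 114 112 119 140 171]
 [201 203 203 203 202 202 202 202 195 173 137 112 114 136 167 190]
 [201 202 203 202 203 202 196 181 153 124 112 127 161 189 202 202]
 [201 201 201 202 199 188 161 128 110 118 146 179 200 205 205 202]
 [201 201 199 191 170 135 112 114 139 170 189 199 204 205 204 202]
 [200 194 176 144 117 113 134 165 187 194 196 199 203 205 205 201]
 [183 155 124 109 125 156 185 197 199 197 196 198 203 205 203 198]
 [129 109 112 132 159 175 179 181 181 178 177 179 181 182 174 156]
 [151 153 152 154 155 153 153 155 154 153 154 153 153 152 152 151]
 [205 205 205 207 205 205 206 205 206 205 206 206 206 207 205 205]
 [206 206 206 206 207 207 208 207 208 207 209 209 209 208 208 209]]
```

View pics/w1n.png

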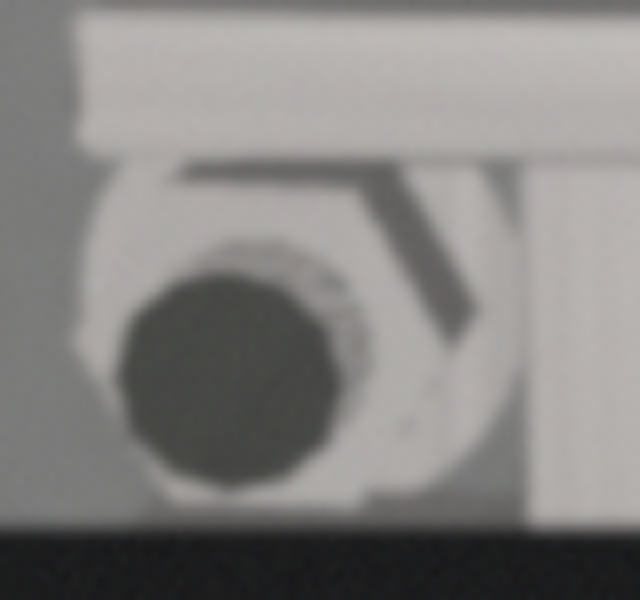

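```bash
python3 - <<'E'
from h import *
c=np.load("top0.npz")
for n,u,v,z in [("sleeve NL",352,216,.089),("sleeve NR",393,217,.089),("pot near",370,213,.06),("handle L",325,190,.06),("B sleeve",165,215,.089),("B handle",208,205,.06)]: print(n,np.round(onz(c,u,v,z)*1e3))
for u in (352,372,390):
  for v in (200,210): print(u,v,np.round(c["origin"]+ray(c,u,v)*c["z_map"][v,u],3))
E
```

```text
sleeve NL [656. -60.  89.]
sleeve NR [ 654. -119.   89.]
pot near [665. -90.  60.]
handle L [702. -24.  60.]
B sleeve [662. 213.  89.]
B handle [681. 155.  60.]
352 200 [ 0.683 -0.063  0.072]
352 210 [ 0.668 -0.062  0.075]
372 200 [ 0.683 -0.092  0.074]
372 210 [ 0.668 -0.091  0.073]
390 200 [ 0.683 -0.119  0.072]
390 210 [ 0.667 -0.118  0.074]
```

Call:
send_rows(fingers=[0, 0, 0, 0, 0, 0, 0, 0, 0, 0], dp=[[209, 251, 0], [209, 251, 0], [209, 251, 0], [209, 251, 0], [209, 251, 0], [209, 251, 0], [209, 251, 0], [209, 251, 0], [209, 251, 0], [209, 251, -20]], turn=[[0.004, 0, 0], [0.004, 0, 0], [0.004, 0, 0], [0.004, 0, 0], [0.004, 0, 0], [0.004, 0, 0], [0.004, 0, 0], [0.004, 0, 0], [0.004, 0, 0], [0.004, 0, 0]])

```text
time_s: 15.78
position: [0.62, 0.0083, 0.1294]
tcp_rot: [[0.008, 0.993, -0.114], [0.0, -0.114, -0.994], [-1.0, 0.008, -0.001]]
force: [0.7, -1.3, 0.1]
opening: 0.005
```

Call:
send_rows(fingers=[0, 0, 0, 0, 0, 0, 0], dp=[[-3, -3, -30], [-3, -3, -65], [-3, -3, -95], [-3, -3, -110], [-3, -3, -115], [-3, -3, -115], [-3, -3, -115]], turn=[[0, 0.008, 0], [0, 0.008, 0], [0, 0.008, 0], [0, 0.008, 0], [0, 0.008, 0], [0, 0.008, 0], [0, 0.008, 0]])

```text
time_s: 16.37
position: [0.6171, 0.0057, 0.0145]
tcp_rot: [[-0.0, 0.994, -0.113], [0.0, -0.113, -0.994], [-1.0, -0.0, -0.0]]
force: [-0.6, -0.2, -0.8]
opening: 0.002
```

Call:
send_rows(fingers=[0, 0, 0, 0, 0, 0], dp=[[-2, 0, 0], [-4, 0, 0], [-6, 0, 0], [-7.5, 0, 0], [-8.5, 0, 0], [-8.5, 0, 0]], turn=[[0, 0, 0], [0, 0, 0], [0, 0, 0], [0, 0, 0], [0, 0, 0], [0, 0, 0]])

```text
time_s: 16.87
position: [0.6115, 0.0056, 0.016]
tcp_rot: [[0.006, 0.993, -0.114], [-0.0, -0.114, -0.993], [-1.0, 0.006, -0.001]]
force: [5.5, 1.3, 1.3]
opening: 0.008
```

```bash
python3 tp.py 9; python3 look.py 9
```

```text
[611.48   5.58  15.89] [4.84 1.98 2.73] 16.9167
```

View pics/t9b.png

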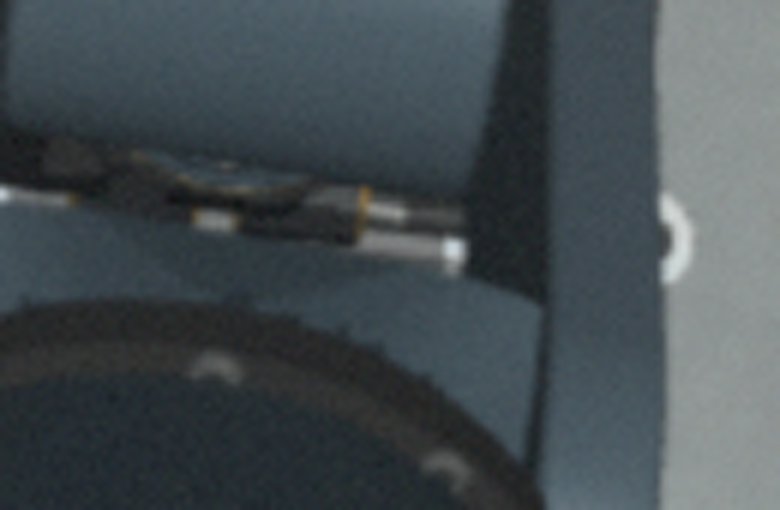

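View pics/s9.png

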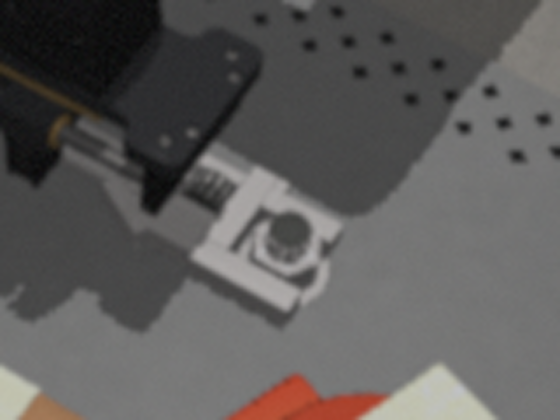

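```bash
python3 - <<'E'
from h import *
def cam(n):
    w=np.load(f"w{n}.npz");H=w["hand_eye"];R=w["rot"];return {"mtx":w["mtx"],"orientation":R@H[:3,:3],"origin":w["pos"]+R@H[:3,3]}
ang=lambda a,b:np.degrees(np.arctan2((b-a)[1],(b-a)[0]))
C=cam(7);P=lambda x,y:onz(C,x,y,.026)
print("theta",ang(P(196,134),P(204.5,149))+240,ang(P(203.75,155),P(196.8,167))-60)
# jaw edges from the same image subpixel
g=cv2.cvtColor(np.load("w7.npz")["img"],6).astype(float)
for name,rows,cols,th,z in [("mov outer",(185,198),(162,208),0,.022),("fix back",(98,110),(153,233),0,.022)]:
    L=[]
    for u in range(*cols):
        col=g[rows[0]:rows[1],u];d=np.abs(np.diff(col));i=np.argmax(d);L.append((u,rows[0]+i+.5))
    L=np.array(L);k=np.polyfit(L[:,0],L[:,1],1)
    a,b=[P(x,np.polyval(k,x)) if 0 else onz(C,x,np.polyval(k,x),z) for x in cols];print(name,ang(b,a),np.std(L[:,1]-np.polyval(k,L[:,0])))
E
```

```text
theta 81.22428622784471 81.09912910565399
mov outer 83.50065113133911 1.2480225858654665e-14
fix back 83.50656222415898 0.0
```

Call:
send_rows(fingers=[0, 0, 0], dp=[[-2, 0, -1], [-2, 0, -1], [-2, 0, -1]], turn=[[0, 0.006, 0], [0, 0.006, 0], [0, 0.006, 0]])

```text
time_s: 17.27
position: [0.6115, 0.0055, 0.0158]
tcp_rot: [[0.004, 0.993, -0.114], [-0.001, -0.114, -0.993], [-1.0, 0.004, 0.0]]
force: [6.2, 2.1, 2.5]
opening: 0.009
```

```bash
python3 tp.py 10; python3 look.py 10; python3 - <<'E'
import sys;sys.path.insert(0,'.')
from h import *
for n in (8,9,10):
    c=np.load(f"top{n}.npz");g=c["img"][255:290,381:390].max(2).astype(int);vs=np.where(g.max(1)>180)[0];print(n,255+vs.min(),255+vs.max())
    g=cv2.cvtColor(c["img"],6)
    print(g[255:290,383])
E
```

```text
[611.47   5.48  15.79] [5.37 2.04 3.68] 17.3167
8 278 278
[121 116 121 120 121 121 121 123 122 121 123 127 143 160 172 171 170 172
 165 172 175 176 174 162 148 124 122 121 122 120 123 124 123 123 122]
9 268 281
[144 144 143 142 144 143 147 147 149 146 146 144 145 153 174 193 206 208
 206 209 207 207 210 209 200 183 160 148 147 144 150 148 147 147 145]
10 268 281
[142 143 147 144 147 145 148 147 146 146 147 146 144 150 174 192 204 207
 207 208 208 207 210 211 201 181 159 151 145 144 147 146 146 145 150]
```

View pics/s10.png

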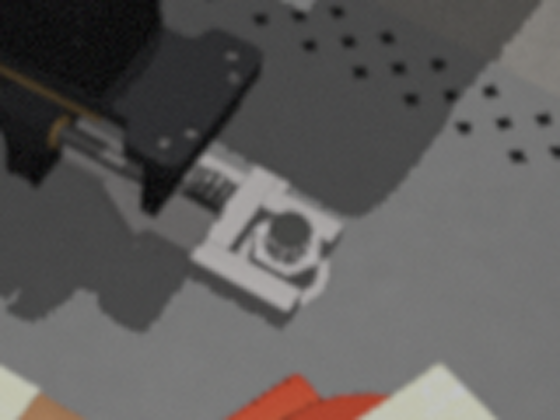

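Call:
send_rows(fingers=[0, 0, 0, 0, 0, 0, 0, 0, 0, 0], dp=[[4, 0, 0], [4, 0, 30], [4, 0, 65], [-30, 30, 85], [-64, 75, 80], [-64, 75, 70], [-64, 75, 62], [-64, 75, 62], [-64, 75, 62], [-64, 75, 62]], turn=[[0, 0.004, 0], [0, 0.004, 0], [0, 0.004, 0], [0, 0.004, 0], [0, 0.004, 0], [0, 0.004, 0], [0, 0.004, 0], [0, 0.004, 0], [0, 0.004, 0], [0, 0.004, 0]])

```text
time_s: 18.25
position: [0.5482, 0.0795, 0.0775]
tcp_rot: [[0.0, 0.993, -0.115], [-0.001, -0.115, -0.993], [-1.0, 0.0, 0.001]]
force: [0.5, -0.6, 1.4]
opening: 0.005
```

```bash
python3 wl.py 11; python3 zz.py 11 85 215 140 310
```

```text
[548.25  79.52  77.53] [ 0.49 -0.61  1.4 ] 18.25
4.588235294117647
```

View pics/w11z.png

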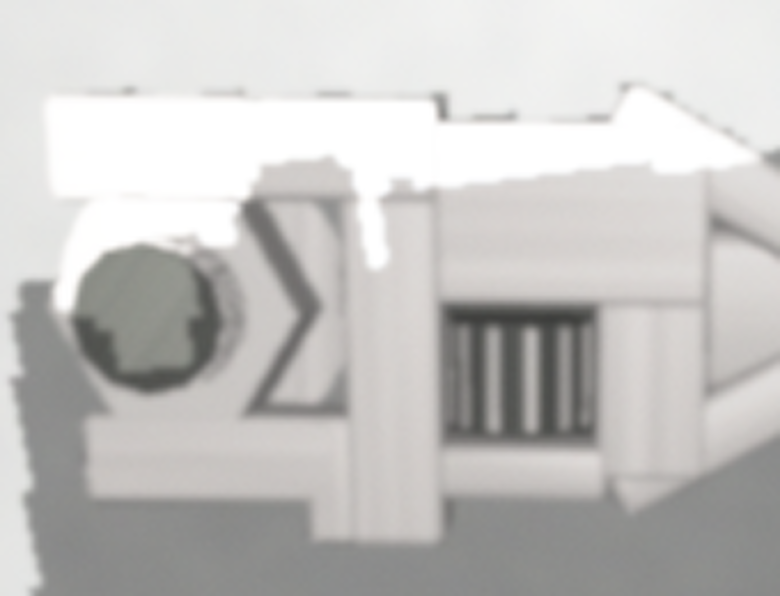

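```bash
cat > fit.py <<'E'
import sys
from h import *
def cam(n):
    w=np.load(f"w{n}.npz");H=w["hand_eye"];R=w["rot"];return w,{"mtx":w["mtx"],"orientation":R@H[:3,:3],"origin":w["pos"]+R@H[:3,3]}
ang=lambda a,b:np.degrees(np.arctan2((b-a)[1],(b-a)[0]))
def peak(p,sgn):
    d=sgn*np.diff(p.astype(float));d[d<0]=0;i=np.argmax(d);a=max(0,i-2);b=i+3;return a+(np.arange(b-a)[:len(d[a:b])]*d[a:b]).sum()/d[a:b].sum()+.5
def line(xs,ys):
    for _ in range(3):
        k=np.polyfit(xs,ys,1);r=np.abs(ys-np.polyval(k,xs));m=r<max(2*np.median(r),.15);xs,ys=xs[m],ys[m]
    return k
def edges(n,jobs):
    w,C=cam(n);g=cv2.cvtColor(w["img"],6);o={}
    for name,(kind,r,s,sgn,z) in jobs.items():
        if kind=="h": xs=np.arange(*s);ys=np.array([r[0]+peak(g[r[0]:r[1],u],sgn) for u in xs]);k=line(xs,ys);pts=[(x,np.polyval(k,x)) for x in s]
        else: ys=np.arange(*r);xs=np.array([s[0]+peak(g[v,s[0]:s[1]],sgn) for v in ys]);k=line(ys,xs);pts=[(np.polyval(k,y),y) for y in r]
        o[name]=[onz(C,*p,z)*1e3 for p in pts]
    return o
E
python3 - <<'E'
from fit import *
for n,dv,du in ((5,-3,-2),(7,0,0),(11,2,-2)):
    j=dict(movout=("h",(186+dv,198+dv),(162+du,207+du),-1,.022),movin=("h",(172+dv,179+dv),(200+du,214+du),1,.022),fixin=("h",(121+dv,129+dv),(204+du,214+du),-1,.022),nu=("v",(131+dv,147+dv),(192+du,214+du),-1,.026),nl=("v",(155+dv,169+dv),(192+du,214+du),-1,.026),wormback=("h",(173+dv,182+dv),(243+du,270+du),1,.022),bridge=("h",(195+dv,206+dv),(212+du,234+du),-1,.022))
    o=edges(n,j);m=lambda e:(e[0]+e[1])/2
    print(n,"movout",round(ang(o["movout"][1],o["movout"][0]),2),"bridge",round(ang(o["bridge"][1],o["bridge"][0]),2),"nut",round(ang(*o["nu"])+240,2),round(ang(*o["nl"])-60,2),"gap",(m(o["movin"])-m(o["fixin"]))@[-.993,.118,0],"mov-bridge",(m(o["movout"])-m(o["bridge"]))@[-.993,.118,0])
E
```

```text
5 movout 83.61 bridge 86.77 nut 81.18 80.77 gap 32.48651192000606 mov-bridge -5.806435377398288
7 movout 83.36 bridge 82.94 nut 81.2 81.21 gap 31.698424197717546 mov-bridge -5.998403912114049
11 movout 82.86 bridge 81.66 nut 82.52 81.14 gap 31.41323845577068 mov-bridge -6.337266495641216
```

```bash
python3 - <<'E'
from fit import *
for n,p in ((7,(527,365)),(11,(522,375))):
    w,C=cam(n);print(onz(C,140+p[0]/4.588,85+p[1]/4.588,.0265)*1e3)
E
```

```text
[590.60608354  86.20893312  26.5       ]
[590.30566189  86.20112871  26.5       ]
```

Call:
send_rows(fingers=[0, 0, 0, 0, 0, 0, 0, 0, 0], dp=[[20, 0, -20], [42, 1, -40], [42, 1, -46], [42, 1, -48], [42, 1, -50], [42, 1, -50.5], [42, 1, -50.8], [42, 1, -50.8], [42, 1, -50.8]], turn=[[0, 0, 0], [0, 0, 0], [0, 0, 0], [0, 0, 0], [0, 0, 0], [0, 0, 0], [0, 0, 0], [0, 0, 0], [0, 0, 0]])

```text
time_s: 19.05
position: [0.5905, 0.0805, 0.0276]
tcp_rot: [[0.001, 0.993, -0.115], [-0.001, -0.115, -0.993], [-1.0, 0.002, 0.001]]
force: [-0.4, 0.1, 0.5]
opening: 0.007
```

Call:
send_rows(fingers=[0, 0, 0, 0, 0, 0], dp=[[0, 0, -1.2], [0, 0, -2.2], [0, 0, -2.4], [0, 0.8, -2.4], [0.1, 1.6, -2.4], [0.1, 2.4, -2.4]], turn=[[0, 0, 0], [0, 0, 0], [0, 0, 0], [0, 0, 0], [0, 0, 0], [0, 0, 0]])

```text
time_s: 19.55
position: [0.5908, 0.081, 0.0263]
tcp_rot: [[0.002, 0.994, -0.113], [-0.004, -0.113, -0.994], [-1.0, 0.002, 0.004]]
force: [-2.8, -8.2, 6.2]
opening: 0.005
```

Call:
send_rows(fingers=[0, 0, 0, 0, 0, 0], dp=[[0, 1, -1.7], [-0.6, 2, -1.7], [-1.2, 2.5, -1.7], [-1.8, 3, -1.7], [-2.4, 3.5, -1.7], [-2.4, 4, -1.7]], turn=[[0.004, 0, 0], [0.004, 0, 0], [0.004, 0, 0], [0.004, 0, 0], [0.004, 0, 0], [0.004, 0, 0]])

```text
time_s: 20.05
position: [0.5907, 0.0815, 0.0264]
tcp_rot: [[0.007, 0.994, -0.11], [-0.006, -0.11, -0.994], [-1.0, 0.007, 0.005]]
force: [0.3, -11.6, 7.0]
opening: 0.005
```

Call:
send_rows(fingers=[0, 0, 0, 0, 0, 0, 0, 0, 0, 0], dp=[[0, -1, 0], [0, -1, 3], [0.5, 5, 4], [1, 12, 4], [1, 12, 3], [1, 12, 2], [1, 12, 1], [1, 12, 0.3], [1, 12, 0.2], [1, 12, 0.2]], turn=[[0.006, 0.007, -0.005], [0.006, 0.007, -0.005], [0.006, 0.007, -0.005], [0.006, 0.007, -0.005], [0.006, 0.007, -0.005], [0.006, 0.007, -0.005], [0.006, 0.007, -0.005], [0.006, 0.007, -0.005], [0.006, 0.007, -0.005], [0.006, 0.007, -0.005]])

```text
time_s: 20.88
position: [0.5913, 0.0938, 0.0267]
tcp_rot: [[-0.001, 0.993, -0.116], [0.001, -0.116, -0.993], [-1.0, -0.001, -0.001]]
force: [-1.4, 1.8, 1.9]
opening: 0.002
```

Call:
send_rows(fingers=[0, 0, 0, 0, 0, 0, 0, 0, 0, 0], dp=[[0, 0, -0.7], [0, 0, -1.4], [0, -0.5, -1.5], [-0.1, -1.5, -1.5], [-0.2, -3, -1.5], [-0.4, -4.5, -1.5], [-0.5, -6, -1.5], [-0.7, -7.5, -1.5], [-0.8, -8.5, -1.5], [-0.8, -8.5, -1.5]], turn=[[0, 0, 0], [0, 0, 0], [0, 0, 0], [0, 0, 0], [0, 0, 0], [0, 0, 0], [0, 0, 0], [0, 0, 0], [0, 0, 0], [0, 0, 0]])

```text
time_s: 21.72
position: [0.5905, 0.0863, 0.0266]
tcp_rot: [[-0.0, 0.993, -0.117], [0.003, -0.117, -0.993], [-1.0, -0.001, -0.003]]
force: [-2.7, 4.5, 10.4]
opening: 0.008
```

Call:
send_rows(fingers=[0, 0, 0, 0, 0, 0, 0, 0, 0, 0], dp=[[0, 0, 6], [0, 0, 35], [12, -30, 60], [27, -70, 60], [27, -81, 40], [27, -81, 10], [27, -81, -8], [27, -81, -12.5], [27, -81, -12.5], [27, -81, -12.5]], turn=[[-0.003, 0, 0], [-0.003, 0, 0], [-0.003, 0, 0], [-0.003, 0, 0], [-0.003, 0, 0], [-0.003, 0, 0], [-0.003, 0, 0], [-0.003, 0, 0], [-0.003, 0, 0], [-0.003, 0, 0]])

```text
time_s: 22.55
position: [0.618, 0.0052, 0.0144]
tcp_rot: [[0.0, 0.993, -0.116], [-0.001, -0.116, -0.993], [-1.0, 0.0, 0.001]]
force: [0.9, -0.4, 0.8]
opening: 0.003
```

Call:
send_rows(fingers=[0, 0, 0, 0, 0, 0], dp=[[-2, 0, 0], [-4, 0, 0], [-6, 0, 0], [-7, 0, 0], [-8, 0, 0], [-8, 0, 0]], turn=[[0, 0, 0], [0, 0, 0], [0, 0, 0], [0, 0, 0], [0, 0, 0], [0, 0, 0]])

```text
time_s: 23.05
position: [0.6116, 0.0052, 0.0154]
tcp_rot: [[0.004, 0.993, -0.117], [-0.001, -0.117, -0.993], [-1.0, 0.004, 0.001]]
force: [2.0, 0.4, 1.2]
opening: 0.011
```

Call:
send_rows(fingers=[0, 0, 0, 0, 0, 0], dp=[[-1.5, 0, -1], [-2.5, 0, -1], [-3.5, 0, -1], [-4, 0, -1], [-4.5, 0, -1], [-4.5, 0, -1]], turn=[[0, 0.004, 0], [0, 0.004, 0], [0, 0.004, 0], [0, 0.004, 0], [0, 0.004, 0], [0, 0.004, 0]])

```text
time_s: 23.55
position: [0.6074, 0.0049, 0.0145]
tcp_rot: [[0.001, 0.993, -0.117], [-0.001, -0.117, -0.993], [-1.0, 0.001, 0.001]]
force: [3.4, -1.0, 1.7]
opening: 0.005
```

Call:
send_rows(fingers=[0, 0, 0, 0, 0, 0, 0, 0, 0, 0], dp=[[4, 0, 0], [4, 0, 30], [4, 0, 65], [-30, 30, 85], [-60, 75, 80], [-60, 75, 70], [-60, 75, 63], [-60, 75, 63], [-60, 75, 63], [-60, 75, 63]], turn=[[0, 0, 0], [0, 0, 0], [0, 0, 0], [0, 0, 0], [0, 0, 0], [0, 0, 0], [0, 0, 0], [0, 0, 0], [0, 0, 0], [0, 0, 0]])

```text
time_s: 24.38
position: [0.5481, 0.079, 0.0772]
tcp_rot: [[0.001, 0.993, -0.118], [-0.002, -0.118, -0.993], [-1.0, 0.001, 0.002]]
force: [0.0, -0.9, -0.8]
opening: 0.002
```

```bash
python3 wl.py 12; python3 zz.py 12 85 215 140 310
```

```text
[548.13  79.02  77.17] [ 0.04 -0.86 -0.78] 24.3833
4.588235294117647
```

View pics/w12z.png

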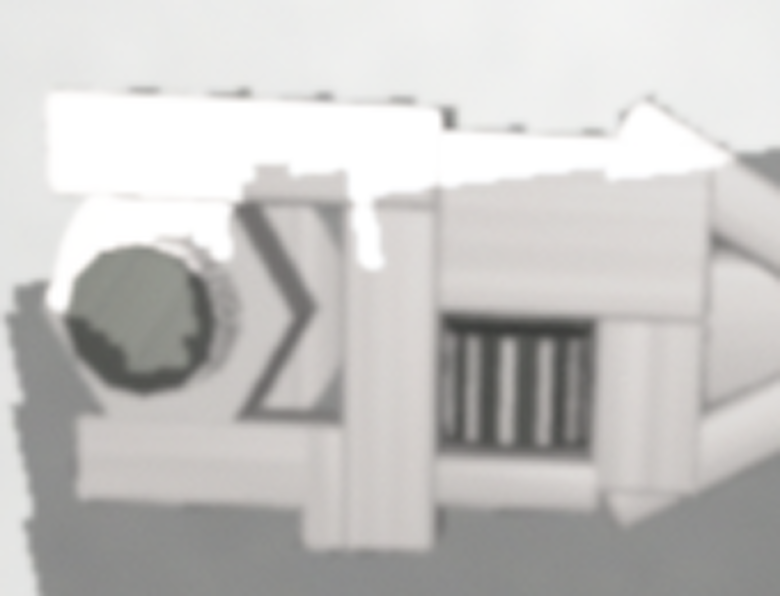

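```bash
cat > m.py <<'E'
from fit import *
import sys
def meas(n,du,dv):
    w,C=cam(n);g=cv2.cvtColor(w["img"],6).astype(int)
    # nut edges: scan rows; dark band left boundary (falling) in 192..214
    def vfit(r,s):
        ys=np.arange(*r);xs=np.array([s[0]+peak(g[v,s[0]:s[1]],-1) for v in ys]);k=line(ys.astype(float),xs);res=np.abs(xs-np.polyval(k,ys));return [onz(C,np.polyval(k,y),y,.026) for y in r],np.median(res)
    a,ra=vfit((133+dv,149+dv),(190+du,212+du));b,rb=vfit((157+dv,168+dv),(190+du,212+du))
    def hfit(r,s,sg):
        xs=np.arange(*s);ys=np.array([r[0]+peak(g[r[0]:r[1],u],sg) for u in xs]);k=line(xs.astype(float),ys);return [onz(C,x,np.polyval(k,x),.022)*1e3 for x in s]
    mo=hfit((186+dv,200+dv),(162+du,204+du),-1);bo=hfit((196+dv,210+dv),(214+du,230+du),-1)
    # top boundary of body (metal-> deck shadow) handle neighbours omitted
    print(n,"nut",round(ang(*a)+240,2),round(ang(*b)-60,2),(round(ra,2),round(rb,2)),"jaw",round(ang(mo[1],mo[0]),2))
for s in sys.argv[1:]:
    n,du,dv=s.split(",");meas(n,int(du),int(dv))
E
python3 m.py 5,-2,-2 7,0,0 11,-2,2 12,-2,2 12,-3,3
```

```text
5 nut 81.6 81.0 (np.float64(0.08), np.float64(0.05)) jaw 83.61
7 nut 80.83 81.46 (np.float64(0.06), np.float64(0.04)) jaw 83.31
11 nut 81.11 81.18 (np.float64(0.08), np.float64(0.05)) jaw 82.84
12 nut 81.54 80.69 (np.float64(0.1), np.float64(0.07)) jaw 80.85
12 nut 81.38 80.89 (np.float64(0.07), np.float64(0.06)) jaw 80.88
```

```bash
python3 - <<'E'
from fit import *
w,C=cam(12);print(onz(C,140+517/4.588,85+388/4.588,.0265)*1e3)
E
```

```text
[588.5491736   86.46037631  26.5       ]
```

Call:
send_rows(fingers=[0, 0, 0, 0, 0, 0, 0, 0, 0], dp=[[20, 0, -20], [39.6, 1.5, -40], [39.6, 1.5, -46], [39.6, 1.5, -48], [39.6, 1.5, -49.5], [39.6, 1.5, -50], [39.6, 1.5, -50.2], [39.6, 1.5, -50.2], [39.6, 1.5, -50.2]], turn=[[0.002, 0, 0], [0.002, 0, 0], [0.002, 0, 0], [0.002, 0, 0], [0.002, 0, 0], [0.002, 0, 0], [0.002, 0, 0], [0.002, 0, 0], [0.002, 0, 0]])

```text
time_s: 25.18
position: [0.5879, 0.0805, 0.0279]
tcp_rot: [[0.002, 0.993, -0.118], [0.0, -0.118, -0.993], [-1.0, 0.002, -0.001]]
force: [-0.2, 0.1, 0.1]
opening: 0.01
```

Call:
send_rows(fingers=[0, 0, 0, 0], dp=[[0, 0, -0.8], [-0.1, 0, -1.5], [-0.2, 0, -1.7], [-0.2, 0, -1.7]], turn=[[0, 0, 0], [0, 0, 0], [0, 0, 0], [0, 0, 0]])

```text
time_s: 25.52
position: [0.5881, 0.0805, 0.0267]
tcp_rot: [[0.003, 0.993, -0.118], [0.0, -0.118, -0.993], [-1.0, 0.003, -0.001]]
force: [-0.5, 0.4, 3.1]
opening: 0.006
```

Call:
send_rows(fingers=[0, 0, 0, 0, 0, 0], dp=[[-0.4, 0, -1.4], [-0.4, 0.8, -1.4], [-0.3, 2, -1.4], [-0.1, 3, -1.4], [0.1, 4, -1.4], [0.2, 5, -1.4]], turn=[[0, 0, 0], [0, 0, 0], [0, 0, 0], [0, 0, 0], [0, 0, 0], [0, 0, 0]])

```text
time_s: 26.02
position: [0.5885, 0.0833, 0.0266]
tcp_rot: [[0.003, 0.993, -0.116], [-0.003, -0.116, -0.993], [-1.0, 0.004, 0.003]]
force: [-2.2, -6.8, 10.2]
opening: 0.008
```

Call:
send_rows(fingers=[0, 0, 0, 0, 0], dp=[[-0.6, 2, -1.4], [-0.5, 3, -1.4], [-0.4, 4, -1.4], [-0.2, 5, -1.4], [-0.1, 6, -1.4]], turn=[[0.003, 0, 0], [0.003, 0, 0], [0.003, 0, 0], [0.003, 0, 0], [0.003, 0, 0]])

```text
time_s: 26.43
position: [0.5891, 0.0869, 0.0267]
tcp_rot: [[0.004, 0.993, -0.114], [-0.004, -0.114, -0.993], [-1.0, 0.005, 0.003]]
force: [-1.9, -7.7, 10.1]
opening: 0.008
```

Call:
send_rows(fingers=[0, 0, 0, 0, 0], dp=[[-0.6, 2, -1.4], [-0.5, 3, -1.4], [-0.4, 4, -1.4], [-0.2, 5, -1.4], [-0.1, 6, -1.4]], turn=[[0.004, 0.003, 0], [0.004, 0.003, 0], [0.004, 0.003, 0], [0.004, 0.003, 0], [0.004, 0.003, 0]])

```text
time_s: 26.85
position: [0.5895, 0.0898, 0.0267]
tcp_rot: [[0.002, 0.994, -0.112], [-0.005, -0.112, -0.994], [-1.0, 0.003, 0.004]]
force: [-3.3, -9.8, 10.1]
opening: 0.005
```

Call:
send_rows(fingers=[0, 0, 0, 0, 0], dp=[[-0.8, 2.5, -1.4], [-0.7, 3.5, -1.4], [-0.6, 4.5, -1.4], [-0.5, 5.5, -1.4], [-0.5, 5.5, -1.4]], turn=[[0.004, 0.002, 0], [0.004, 0.002, 0], [0.004, 0.002, 0], [0.004, 0.002, 0], [0.004, 0.002, 0]])

```text
time_s: 27.27
position: [0.5898, 0.0919, 0.0267]
tcp_rot: [[0.001, 0.994, -0.109], [-0.006, -0.109, -0.994], [-1.0, 0.002, 0.006]]
force: [-2.3, -10.2, 9.6]
opening: 0.001
```

Call:
send_rows(fingers=[0, 0, 0, 0, 0, 0, 0], dp=[[0, 0, 1], [0, -1, 5], [-20, -5, 30], [-42, -10, 51], [-42, -10, 51], [-42, -10, 51], [-42, -10, 51]], turn=[[0.006, 0.002, -0.005], [0.006, 0.002, -0.005], [0.006, 0.002, -0.005], [0.006, 0.002, -0.005], [0.006, 0.002, -0.005], [0.006, 0.002, -0.005], [0.006, 0.002, -0.005]])

```text
time_s: 27.85
position: [0.5485, 0.0822, 0.0776]
tcp_rot: [[0.001, 0.993, -0.114], [0.0, -0.114, -0.993], [-1.0, 0.001, -0.0]]
force: [0.9, -0.1, 0.3]
opening: 0.006
```

```bash
python3 wl.py 13; python3 zz.py 13 85 215 140 310; python3 m.py 13,-2,2 13,-2,1
```

```text
[548.52  82.17  77.62] [ 0.93 -0.05  0.35] 27.85
4.588235294117647
13 nut 80.64 81.24 (np.float64(0.1), np.float64(0.06)) jaw 80.87
13 nut 80.86 81.2 (np.float64(0.08), np.float64(0.06)) jaw 80.87
```

View pics/w13z.png

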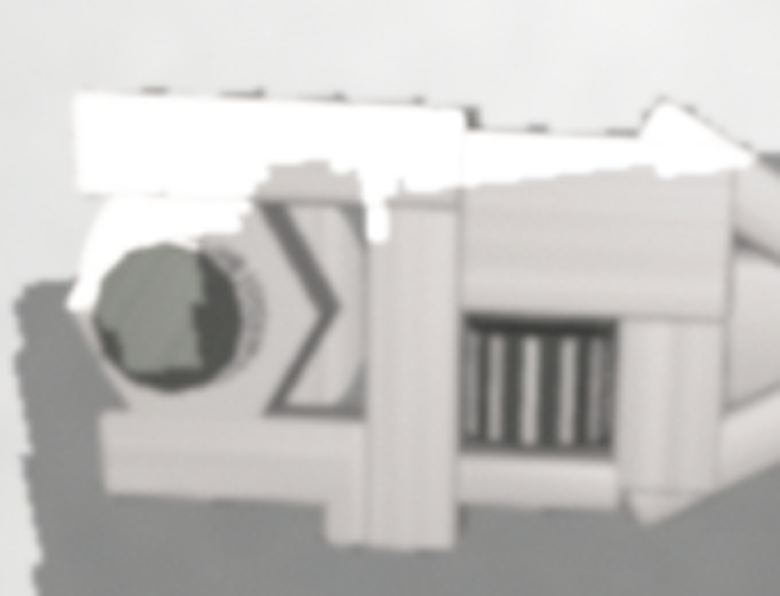

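Call:
send_rows(fingers=[0, 0, 0, 0, 0, 0, 0, 0, 0], dp=[[20, 0, -20], [40, -0.5, -40], [40, -0.5, -46], [40, -0.5, -48], [40, -0.5, -49.5], [40, -0.5, -50.5], [40, -0.5, -51], [40, -0.5, -51.2], [40, -0.5, -51.2]], turn=[[0, 0, 0], [0, 0, 0], [0, 0, 0], [0, 0, 0], [0, 0, 0], [0, 0, 0], [0, 0, 0], [0, 0, 0], [0, 0, 0]])

```text
time_s: 28.65
position: [0.5885, 0.0817, 0.0268]
tcp_rot: [[0.001, 0.993, -0.114], [0.0, -0.114, -0.993], [-1.0, 0.001, -0.0]]
force: [1.0, -0.7, 2.0]
opening: 0.004
```

Call:
send_rows(fingers=[0, 0, 0, 0, 0, 0, 0, 0], dp=[[-0.2, 0, -0.8], [-0.4, 0, -1.4], [-0.5, 0.5, -1.6], [-0.5, 1.5, -1.6], [-0.4, 2.5, -1.6], [-0.3, 3.5, -1.6], [-0.2, 4.5, -1.6], [-0.1, 5.5, -1.6]], turn=[[0, 0, 0], [0, 0, 0], [0, 0, 0], [0, 0, 0], [0, 0, 0], [0, 0, 0], [0, 0, 0], [0, 0, 0]])

```text
time_s: 29.32
position: [0.5887, 0.0838, 0.0266]
tcp_rot: [[0.001, 0.994, -0.111], [-0.005, -0.111, -0.994], [-1.0, 0.002, 0.005]]
force: [-1.5, -12.0, 10.4]
opening: 0.004
```

Call:
send_rows(fingers=[0, 0, 0, 0, 0, 0, 0, 0, 0, 0], dp=[[0, -2, 2], [0, -2, 35], [12, -30, 60], [25, -70, 60], [25, -78, 40], [25, -78, 10], [25, -78, -8], [25, -78, -12.5], [25, -78, -12.5], [25, -78, -12.5]], turn=[[0.005, 0, -0.005], [0.005, 0, -0.005], [0.005, 0, -0.005], [0.005, 0, -0.005], [0.005, 0, -0.005], [0.005, 0, -0.005], [0.005, 0, -0.005], [0.005, 0, -0.005], [0.005, 0, -0.005], [0.005, 0, -0.005]])

```text
time_s: 30.15
position: [0.6137, 0.0061, 0.0143]
tcp_rot: [[0.001, 0.993, -0.116], [0.0, -0.116, -0.993], [-1.0, 0.001, -0.0]]
force: [0.8, -0.5, 0.8]
opening: 0.007
```

```bash
python3 -c "
from rig import bot
s=bot.read_state();print(s['joint_positions'],s['position'],s['tcp_rot'][:,2],s['force'])"; python3 tp.py 14
```

```text
[-9.86389155e+00  4.57137225e+01  9.15015712e+01  4.17234226e-02
  4.27285420e+01  8.67597708e+01] [0.61366544 0.00611539 0.01433065] [-1.15878259e-01 -9.93263327e-01 -4.38444436e-04] [ 0.8032449  -0.51079642  0.84607727]
```

Call:
send_rows(fingers=[0, 0, 0, 0, 0, 0, 0, 0, 0], dp=[[-3, -0.3, 0], [-5.5, -0.5, 0], [-7.6, -0.7, -0.5], [-9, -0.7, -0.5], [-10.5, -0.6, -1], [-12, -0.6, -1], [-13.5, -0.5, -1], [-15, -0.4, -1], [-16.3, -0.4, -1]], turn=[[0, 0, -0.02], [0, 0, -0.04], [0, 0, -0.04], [0, 0, -0.052], [0, 0, -0.064], [0, 0, -0.075], [0, 0, -0.087], [0, 0, -0.1], [0, 0, -0.11]])

```text
time_s: 30.95
position: [0.6037, 0.0049, 0.0158]
tcp_rot: [[0.015, 0.974, -0.226], [-0.002, -0.226, -0.974], [-1.0, 0.015, -0.001]]
force: [7.3, 0.4, 2.3]
opening: 0.0
```

Call:
send_rows(fingers=[0, 0, 0, 0, 0, 0, 0, 0, 0, 0], dp=[[-6.5, 0, -1], [-8, 0, -1], [-9.5, 0.2, -1], [-11, 0.3, -1], [-12.5, 0.5, -1], [-14, 0.7, -1], [-15.5, 0.9, -1], [-17, 1.1, -1], [-18.5, 1.3, -1], [-20, 1.5, -1]], turn=[[0, 0.012, 0], [0, 0.012, -0.01], [0, 0.012, -0.02], [0, 0.012, -0.03], [0, 0.012, -0.04], [0, 0.012, -0.05], [0, 0.012, -0.06], [0, 0.012, -0.07], [0, 0.012, -0.08], [0, 0.012, -0.09]])

```text
time_s: 31.78
position: [0.5885, 0.0058, 0.0159]
tcp_rot: [[0.014, 0.949, -0.314], [-0.004, -0.314, -0.949], [-1.0, 0.014, -0.0]]
force: [6.6, 1.4, 0.8]
opening: 0.007
```

```bash
python3 look.py 15; python3 tp.py 15;python3 - <<'E'
from h import *
c=np.load("top15.npz");cv2.imwrite("pics/t15.png",cv2.resize(c["img"],None,fx=1.4,fy=1.4))
E
```

```text
[588.51   5.8   15.93] [6.62 1.44 0.84] 31.7833
```

View pics/s15.png

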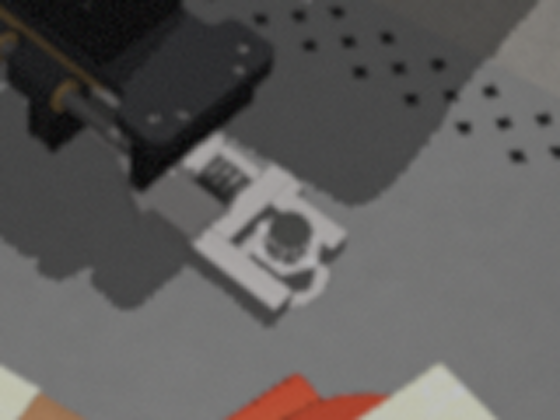

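View pics/t15.png

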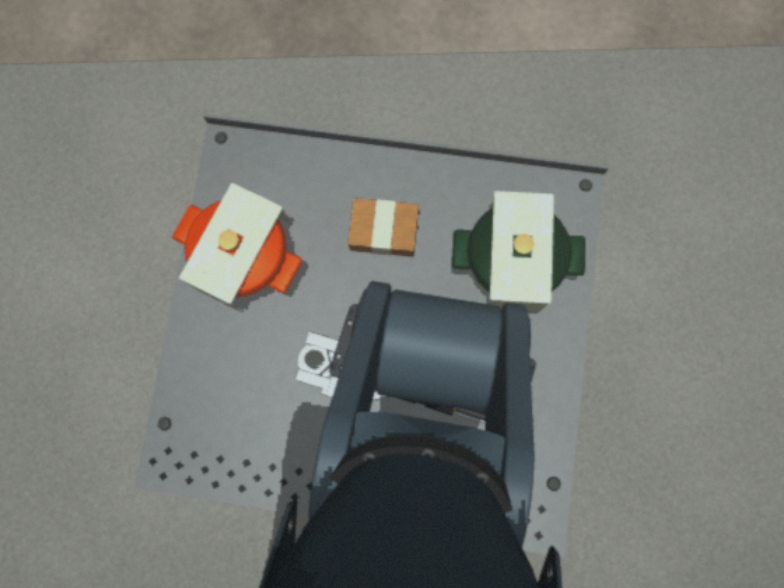

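Call:
send_rows(fingers=[0, 0, 0, 0, 0, 0, 0, 0, 0, 0], dp=[[-6.5, 1, -1], [-8.5, 1.4, -1], [-10.5, 1.8, -1], [-12.5, 2.3, -1], [-14.5, 2.8, -1], [-16.5, 3.4, -1], [-18.5, 4, -1], [-20.5, 4.7, -1], [-22.5, 5.5, -1], [-24.5, 6.3, -1]], turn=[[0, 0.013, -0.01], [0, 0.013, -0.025], [0, 0.013, -0.04], [0, 0.013, -0.055], [0, 0.013, -0.07], [0, 0.013, -0.085], [0, 0.013, -0.1], [0, 0.013, -0.115], [0, 0.013, -0.13], [0, 0.013, -0.145]])

```text
time_s: 32.77
position: [0.568, 0.0105, 0.0159]
tcp_rot: [[0.009, 0.894, -0.448], [-0.008, -0.448, -0.894], [-1.0, 0.011, 0.003]]
force: [6.1, -3.8, -0.1]
opening: 0.003
```

Call:
send_rows(fingers=[0, 0, 0, 0, 0, 0, 0, 0, 0], dp=[[-5.5, 2.5, -1], [-7.3, 3.2, -1], [-9.1, 3.9, -1], [-10.9, 4.7, -1], [-12.7, 5.5, -1], [-14.5, 6.4, -1], [-16.2, 7.3, -1], [-17.9, 8.2, -1], [-19.6, 9.1, -1]], turn=[[0.005, 0.01, -0.01], [0.005, 0.01, -0.025], [0.005, 0.01, -0.04], [0.005, 0.01, -0.055], [0.005, 0.01, -0.07], [0.005, 0.01, -0.085], [0.005, 0.01, -0.1], [0.005, 0.01, -0.115], [0.005, 0.01, -0.13]])

```text
time_s: 33.52
position: [0.5519, 0.0169, 0.0158]
tcp_rot: [[0.005, 0.829, -0.56], [-0.007, -0.56, -0.829], [-1.0, 0.008, 0.003]]
force: [5.3, -8.8, 2.0]
opening: 0.003
```

Call:
send_rows(fingers=[0, 0, 0, 0, 0, 0], dp=[[-4.5, 1, -1], [-6, 1.6, -1], [-7.5, 2.4, -1], [-9, 3.2, -1], [-10.5, 4, -1], [-11.8, 4.8, -1]], turn=[[0.005, 0.005, -0.01], [0.005, 0.005, -0.025], [0.005, 0.005, -0.04], [0.005, 0.005, -0.05], [0.005, 0.005, -0.06], [0.005, 0.005, -0.07]])

```text
time_s: 34.02
position: [0.5445, 0.0197, 0.0158]
tcp_rot: [[0.009, 0.787, -0.617], [-0.005, -0.617, -0.787], [-1.0, 0.011, -0.001]]
force: [4.7, -4.5, -0.4]
opening: 0.006
```

Call:
send_rows(fingers=[0, 0, 0, 0, 0, 0, 0, 0, 0, 0], dp=[[4, -3, 0], [4, -3, 30], [4, -3, 70], [-20, -60, 120], [-140, -260, 130], [-140, -260, 130], [-140, -260, 130], [-140, -260, 130], [-140, -260, 130], [-140, -260, 130]], turn=[[0, 0, 0], [0, 0, 0], [0, 0, 0], [0, 0, 0], [0, 0, 0], [0, 0, 0], [0, 0, 0], [0, 0, 0], [0, 0, 0], [0, 0, 0]])

```text
time_s: 34.85
position: [0.4094, -0.2283, 0.1439]
tcp_rot: [[0.007, 0.787, -0.617], [-0.003, -0.617, -0.787], [-1.0, 0.007, -0.002]]
force: [0.5, -0.1, 0.2]
opening: 0.004
```

```bash
python3 - <<'E'
from rig import bot
from h import *
c=bot.capture("top");np.savez("top16.npz",**c);cv2.imwrite("pics/t16.png",cv2.resize(c["img"][225:345,200:380],None,fx=4.4,fy=4.4,interpolation=cv2.INTER_CUBIC))
cv2.imwrite("pics/t16n.png",cv2.resize(c["img"][230:300,200:290],None,fx=8,fy=8,interpolation=cv2.INTER_CUBIC))
E
```

```text
(no output)
```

View pics/t16.png

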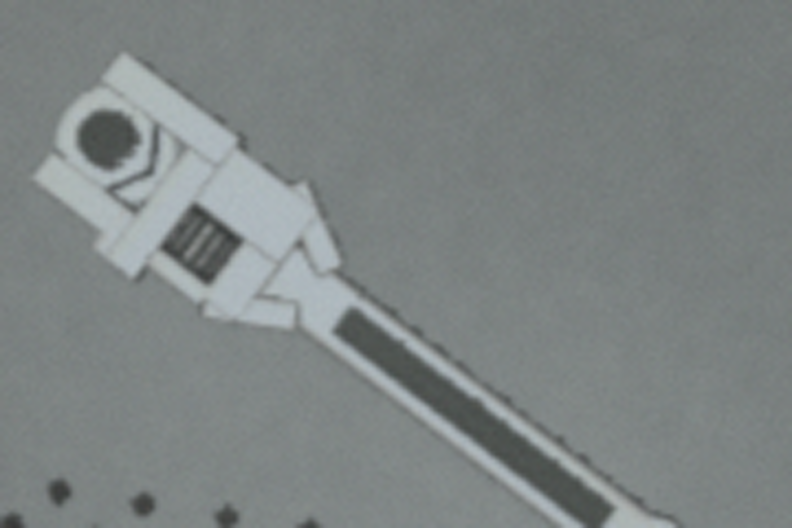

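View pics/t16n.png

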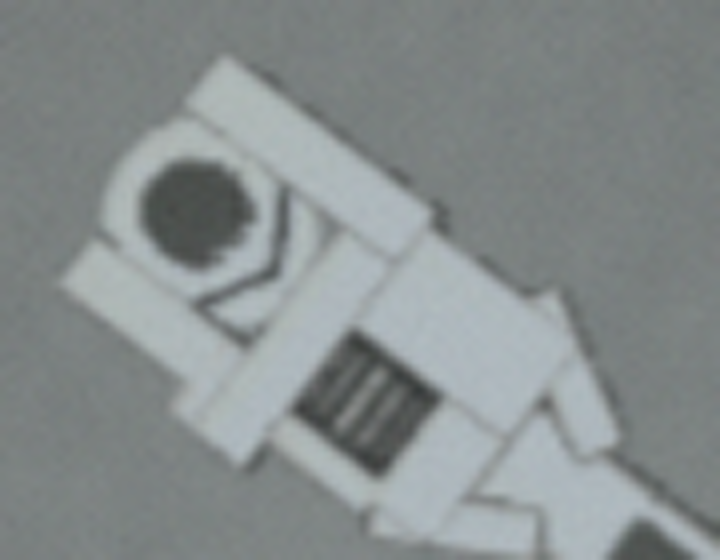

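```bash
python3 - <<'E'
from h import *
def slot(n,box):
    c=np.load(f"top{n}.npz");a,b,d,e=box;g=cv2.cvtColor(c["img"],6)[a:b,d:e]
    m=(g<100).astype(np.uint8);k,l,st,ct=cv2.connectedComponentsWithStats(m);i=1+np.argmax(st[1:,4]);vs,us=np.where(l==i)
    P=np.array([onz(c,u+d,v+a,.019)[:2] for u,v in zip(us,vs)])*1e3;q=P.mean(0);V=np.linalg.eigh(np.cov((P-q).T))[1][:,1]
    return st[i],q,np.degrees(np.arctan(V[1]/V[0]))%180
print(slot(0,(255,290,285,368)),slot(8,(255,290,285,368)),slot(16,(285,350,270,348)))
ang=lambda a,b:np.degrees(np.arctan2((b-a)[1],(b-a)[0]))
c=np.load("top16.npz");Q=lambda x,y,z:onz(c,200+x/8,230+y/8,z)
print("fixed outer",ang(Q(435,208,.022),Q(222,55,.022)),"mov outer",ang(Q(180,395,.022),Q(65,285,.022)))
print("nut edges",ang(Q(290,185,.026),Q(285,265,.026))%360-240+0,ang(Q(285,265,.026),Q(200,300,.026)))
E
```

```text
(array([  6,   6,  73,  16, 479], dtype=int32), array([585.89173473, -26.50807332]), np.float64(82.57011934507412)) (array([  6,   6,  73,  14, 484], dtype=int32), array([587.20371052, -25.18533819]), np.float64(83.48882300945193)) (array([  6,  11,  63,  50, 496], dtype=int32), array([506.98556504,   5.42419046]), np.float64(52.463519260774056))
fixed outer 53.93650501236515 mov outer 46.584325552356425
nut edges -63.28525161493283 111.80660287197612
```

Call:
send_rows(fingers=[0, 0, 0, 0, 0, 0, 0, 0, 0, 0], dp=[[141, 243, 0], [141, 243, 0], [141, 243, 0], [141, 243, 0], [141, 243, 0], [141, 243, 0], [141, 243, 0], [141, 243, 0], [141, 243, -10], [141, 243, -10]], turn=[[0, 0.007, 0], [0, 0.007, 0], [0, 0.007, 0], [0, 0.007, 0], [0, 0.007, 0], [0, 0.007, 0], [0, 0.007, 0], [0, 0.007, 0], [0, 0.007, 0], [0, 0.007, 0]])

```text
time_s: 35.73
position: [0.5463, 0.0072, 0.1329]
tcp_rot: [[-0.005, 0.784, -0.621], [-0.009, -0.621, -0.784], [-1.0, 0.002, 0.01]]
force: [-0.2, -0.3, 0.0]
opening: 0.008
```

Call:
send_rows(fingers=[0, 0, 0, 0, 0, 0], dp=[[4.7, 7.8, -20], [4.7, 7.8, -50], [4.7, 7.8, -80], [4.7, 7.8, -90], [4.7, 7.8, -90], [4.7, 7.8, -90]], turn=[[0.009, -0.005, 0], [0.009, -0.005, 0], [0.009, -0.005, 0], [0.009, -0.005, 0], [0.009, -0.005, 0], [0.009, -0.005, 0]])

```text
time_s: 36.23
position: [0.5503, 0.014, 0.0427]
tcp_rot: [[-0.002, 0.783, -0.622], [0.0, -0.622, -0.783], [-1.0, -0.002, 0.001]]
force: [-1.2, 1.4, 0.2]
opening: 0.009
```

Call:
send_rows(fingers=[0, 0, 0, 0, 0, 0, 0, 0], dp=[[0, 0, -15], [0, 0, -25], [0, 0, -28], [0, 0, -28], [-2, 2, -28], [-4, 4, -28], [-6, 6, -28], [-7, 7, -28]], turn=[[0, 0, 0], [0, 0, 0], [0, 0, 0], [0, 0, 0], [0, 0, 0], [0, 0, 0], [0, 0, 0], [0, 0, 0]])

```text
time_s: 36.9
position: [0.5448, 0.0201, 0.0155]
tcp_rot: [[0.002, 0.784, -0.62], [-0.002, -0.62, -0.784], [-1.0, 0.003, 0.0]]
force: [1.6, -7.4, -0.6]
opening: 0.005
```

Call:
send_rows(fingers=[0, 0, 0, 0, 0], dp=[[-2, 1.6, -1], [-3.5, 2.7, -1], [-5, 3.6, -1], [-6, 4.4, -1], [-6, 4.4, -1]], turn=[[0, 0, 0], [0, 0, -0.005], [0, 0, -0.01], [0, 0, -0.02], [0, 0, -0.02]])

```text
time_s: 37.32
position: [0.5415, 0.0225, 0.0154]
tcp_rot: [[0.008, 0.773, -0.635], [-0.006, -0.635, -0.773], [-1.0, 0.01, -0.001]]
force: [2.9, -9.0, 0.7]
opening: 0.005
```

Call:
send_rows(fingers=[0, 0, 0, 0, 0, 0, 0, 0, 0, 0], dp=[[4, -3, 0], [6, -5, 30], [6, -5, 70], [-20, -60, 120], [-140, -260, 130], [-140, -260, 130], [-140, -260, 130], [-140, -260, 130], [-140, -260, 130], [-140, -260, 130]], turn=[[0, 0, 0], [0, 0, 0], [0, 0, 0], [0, 0, 0], [0, 0, 0], [0, 0, 0], [0, 0, 0], [0, 0, 0], [0, 0, 0], [0, 0, 0]])

```text
time_s: 38.15
position: [0.4072, -0.2264, 0.1442]
tcp_rot: [[0.008, 0.773, -0.634], [-0.005, -0.634, -0.773], [-1.0, 0.01, -0.001]]
force: [0.1, -0.9, -0.0]
opening: 0.003
```

```bash
python3 - <<'E'
from rig import bot
from h import *
c=bot.capture("top");np.savez("top17.npz",**c);cv2.imwrite("pics/t17.png",cv2.resize(c["img"],None,fx=1.4,fy=1.4))
def slot(c,box):
    a,b,d,e=box;g=cv2.cvtColor(c["img"],6)[a:b,d:e]
    m=(g<100).astype(np.uint8);k,l,st,ct=cv2.connectedComponentsWithStats(m);i=1+np.argmax(st[1:,4]);vs,us=np.where(l==i)
    P=np.array([onz(c,u+d,v+a,.019)[:2] for u,v in zip(us,vs)])*1e3;q=P.mean(0);V=np.linalg.eigh(np.cov((P-q).T))[1][:,1]
    return st[i],q,np.degrees(np.arctan(V[1]/V[0]))%180
print(slot(c,(285,350,265,346)))
E
```

```text
(array([ 10,  12,  61,  53, 494], dtype=int32), array([503.3131135,   8.6051034]), np.float64(50.679687692977))
```

View pics/t17.png

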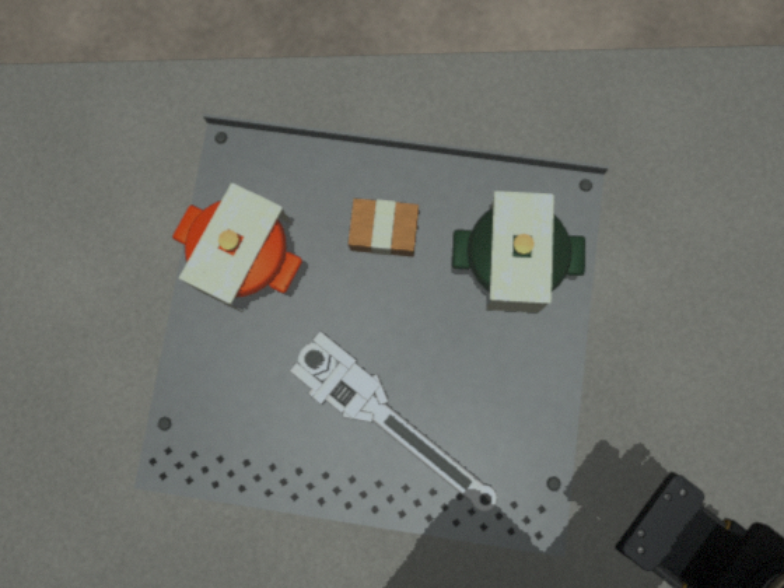

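Call:
send_rows(fingers=[0, 0, 0, 0, 0, 0, 0, 0, 0, 0], dp=[[126, 352, 0], [126, 352, 0], [126, 352, 0], [126, 352, 0], [126, 352, 0], [126, 352, 0], [126, 352, 0], [126, 352, 0], [126, 352, 0], [126, 352, -20]], turn=[[0.005, 0.008, 0], [0.005, 0.008, 0], [0.005, 0.008, 0], [0.005, 0.008, 0], [0.005, 0.008, 0], [0.005, 0.008, 0], [0.005, 0.008, 0], [0.005, 0.008, 0], [0.005, 0.008, 0], [0.005, 0.008, 0]])

```text
time_s: 39.03
position: [0.5364, 0.1243, 0.1284]
tcp_rot: [[0.013, 0.773, -0.634], [-0.004, -0.634, -0.773], [-1.0, 0.012, -0.006]]
force: [1.0, -0.8, 0.1]
opening: 0.005
```

Call:
send_rows(fingers=[0, 0, 0, 0, 0, 0], dp=[[0, 0, -20], [0, 0, -40], [0, 0, -48], [0, 0, -48], [0, 0, -48], [0, 0, -48]], turn=[[0, 0, 0], [0, 0, 0], [0, 0, 0], [0, 0, 0], [0, 0, 0], [0, 0, 0]])

```text
time_s: 39.53
position: [0.5371, 0.1242, 0.0813]
tcp_rot: [[0.015, 0.773, -0.634], [-0.003, -0.634, -0.773], [-1.0, 0.014, -0.007]]
force: [-0.3, -0.7, 0.5]
opening: 0.008
```

```bash
python3 wl.py 18; python3 zz.py 18 85 215 140 310
```

```text
[537.07 124.18  81.28] [-0.31 -0.71  0.55] 39.5333
4.588235294117647
```

View pics/w18z.png

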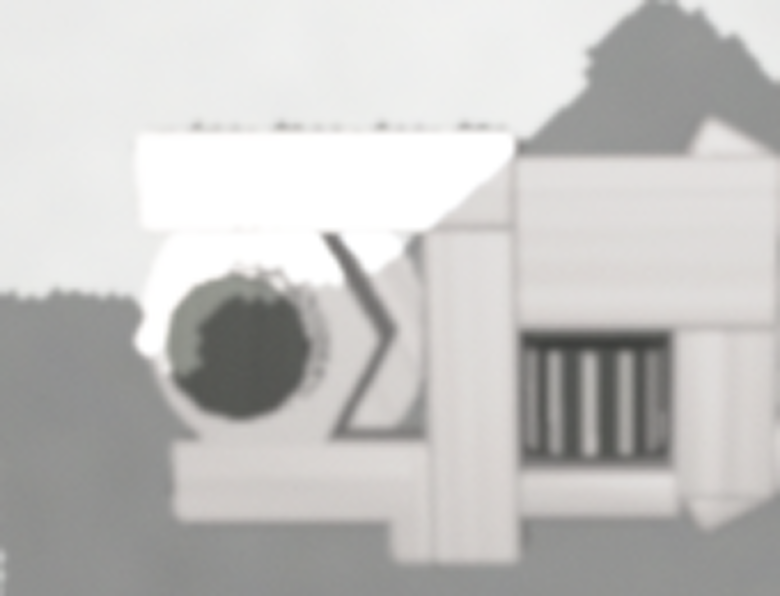

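```bash
python3 m.py 18,15,6 18,15,7
```

```text
18 nut 407.13 49.92 (np.float64(0.16), np.float64(0.06)) jaw 50.71
18 nut 407.64 49.76 (np.float64(0.17), np.float64(0.04)) jaw 50.71
```

```bash
python3 - <<'E'
from fit import *
w,C=cam(18);g=cv2.cvtColor(w["img"],6).astype(int)
for r in [(138,154),(146,155),(162,175),(164,177)]:
    ys=np.arange(*r);xs=[]
    for v in ys:
        row=g[v,205:228].astype(float);i=np.argmin(row);j=i
        while j>0 and row[j]<160: j-=1
        xs.append(205+j+(row[j]-160)/(row[j]-row[j+1]))
    xs=np.array(xs);k=line(ys.astype(float),xs);a,b=[onz(C,np.polyval(k,y),y,.026) for y in r];print(r,ang(a,b),np.round(xs,1))
E
```

```text
(138, 154) 165.875728146813 [211.4 211.9 212.7 213.4 213.8 214.4 214.8 215.1 215.4 215.7 216.3 217.
 217.5 218.2 218.7 219.3]
(146, 155) 170.31772814043168 [215.4 215.7 216.3 217.  217.5 218.2 218.7 219.3 220.1]
(162, 175) 174.66938251656256 [212.  208.9 207.5 206.9 206.7 206.4 217.5 216.9 216.5 215.9 215.3 214.7
 214.2]
(164, 177) 176.24688961150144 [207.5 206.9 206.7 206.4 217.5 216.9 216.5 215.9 215.3 214.7 214.2 213.6
 213.2]
```

```bash
python3 - <<'E'
from fit import *
for n,fb,mo,h in ((5,((40,80),(430,78)),((95,486),(310,485)),83.6),(7,((50,87),(435,88)),((95,489),(315,489)),83.4),(12,((50,92),(435,108)),((80,497),(300,506)),80.87),(13,((75,94),(460,110)),((105,492),(325,502)),80.87),(18,((140,131),(510,133)),((175,521),(390,521)),50.7)):
    w,C=cam(n);P=lambda p:onz(C,140+p[0]/4.588,85+p[1]/4.588,.022)*1e3
    ey=np.array([-np.sin(np.radians(h)),np.cos(np.radians(h)),0]);print(n,round(((P(mo[0])+P(mo[1]))/2-(P(fb[0])+P(fb[1]))/2)@ey,2))
E
```

```text
5 56.43
7 55.9
12 56.34
13 55.57
18 55.83
```

```bash
python3 - <<'E'
from fit import *
w,C=cam(18);print(onz(C,140+597/4.588,85+400/4.588,.0265)*1e3)
E
```

```text
[567.38338388 101.4932159   26.5       ]
```

Call:
send_rows(fingers=[0, 0, 0, 0, 0, 0, 0, 0, 0, 0], dp=[[14, -14, -10], [27, -26.5, -35], [27, -26.5, -46], [27, -26.5, -50], [27, -26.5, -52], [27, -26.5, -53], [27, -26.5, -54], [27, -26.5, -54.3], [27, -26.5, -54.5], [27, -26.5, -54.5]], turn=[[0.003, 0.015, 0], [0.003, 0.015, 0], [0.003, 0.015, 0], [0.003, 0.015, 0], [0.003, 0.015, 0], [0.003, 0.015, 0], [0.003, 0.015, 0], [0.003, 0.015, 0], [0.003, 0.015, 0], [0.003, 0.015, 0]])

```text
time_s: 40.42
position: [0.5644, 0.0979, 0.0275]
tcp_rot: [[0.001, 0.773, -0.634], [-0.0, -0.634, -0.773], [-1.0, 0.001, -0.0]]
force: [0.5, 1.4, 1.1]
opening: 0.006
```

Call:
send_rows(fingers=[0, 0, 0, 0, 0, 0, 0], dp=[[0, 0, -0.8], [-0.2, 0, -1.4], [0.2, 0.5, -1.6], [0.9, 1.3, -1.6], [1.5, 2.1, -1.6], [2, 2.8, -1.6], [2.5, 3.5, -1.6]], turn=[[0, 0, 0], [0, 0, 0], [0, 0, 0], [0, 0, 0], [0, 0, 0], [0, 0, 0], [0, 0, 0]])

```text
time_s: 41.0
position: [0.565, 0.0991, 0.0266]
tcp_rot: [[-0.003, 0.775, -0.632], [-0.004, -0.632, -0.775], [-1.0, 0.0, 0.005]]
force: [-4.8, -9.2, 9.7]
opening: 0.005
```

Call:
send_rows(fingers=[0, 0, 0, 0, 0, 0, 0, 0, 0, 0], dp=[[-0.5, -0.5, 0.5], [-0.5, -0.5, 5], [0, 0, 40], [0, 0, 80], [-30, -40, 115], [-150, -320, 120], [-150, -320, 120], [-150, -320, 120], [-150, -320, 120], [-150, -320, 120]], turn=[[0, 0, 0], [0, 0, 0], [0, 0, 0], [0, 0, 0], [0, 0, 0], [0, 0, 0], [0, 0, 0], [0, 0, 0], [0, 0, 0], [0, 0, 0]])

```text
time_s: 41.83
position: [0.4597, -0.1196, 0.1415]
tcp_rot: [[-0.002, 0.775, -0.632], [-0.004, -0.632, -0.775], [-1.0, 0.001, 0.005]]
force: [-0.2, -0.7, 0.4]
opening: 0.006
```

Call:
send_rows(fingers=[0, 0, 0, 0], dp=[[-20, -100, 20], [-20, -100, 20], [-20, -100, 20], [-20, -100, 20]], turn=[[0, 0, 0], [0, 0, 0], [0, 0, 0], [0, 0, 0]])

```text
time_s: 42.17
position: [0.4408, -0.2252, 0.163]
tcp_rot: [[0.003, 0.772, -0.636], [-0.009, -0.636, -0.772], [-1.0, 0.008, 0.005]]
force: [0.4, 0.9, 0.6]
opening: 0.003
```

```bash
python3 - <<'E'
from rig import bot
from h import *
c=bot.capture("top");cv2.imwrite("pics/t20.png",cv2.resize(c["img"],None,fx=1.4,fy=1.4))
c0=np.load("top0.npz")
def slot(c,box):
    a,b,d,e=box;g=cv2.cvtColor(c["img"],6)[a:b,d:e]
    m=(g<100).astype(np.uint8);k,l,st,ct=cv2.connectedComponentsWithStats(m);i=1+np.argmax(st[1:,4]);vs,us=np.where(l==i)
    P=np.array([onz(c,u+d,v+a,.019)[:2] for u,v in zip(us,vs)])*1e3;q=P.mean(0);V=np.linalg.eigh(np.cov((P-q).T))[1][:,1]
    return q,np.degrees(np.arctan(V[1]/V[0]))%180
print(slot(c,(285,350,265,346)))
d=cv2.absdiff(c["img"],c0["img"])[80:225,100:430];print("stock diff px",(d.max(2)>40).sum())
z=c["z_map"];print("handle/head z",[np.round((c["origin"]+ray(c,u,v)*z[v,u])[2],4) for u,v in ((240,285),(335,345),(275,295))], bot.read_state()["time_s"])
E
```

```text
(array([503.36496218,   8.62189892]), np.float64(50.66421760549255))
stock diff px 0
handle/head z [np.float64(0.0129), np.float64(0.0189), np.float64(0.0173)] 42.2167
```

View pics/t20.png

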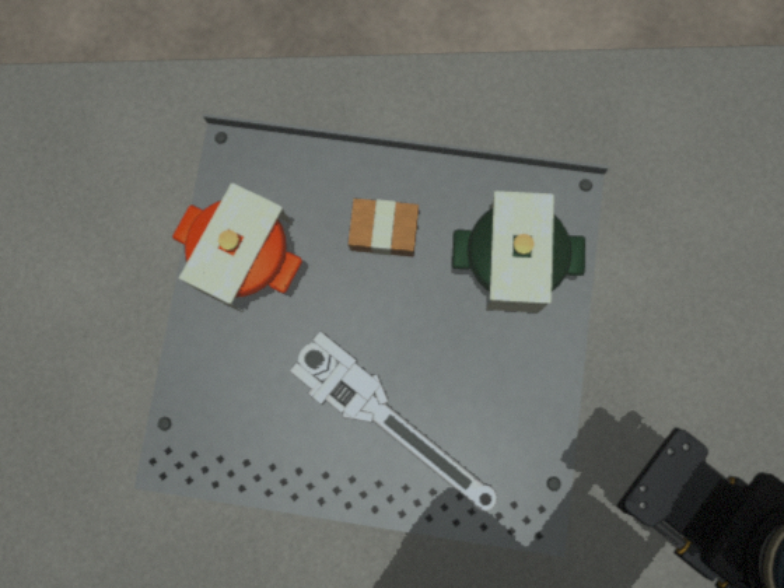

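The last top view shows the wrench lying flat on the nut, its handle at a heading of 50.7° and unmoved by the final worm check. The pots and carton look the same as at the start, and the arm is clear of everything.

```bash
python3 -c "
from rig import bot
print(bot.hand_in())"
```

```text
the job is handed in; nothing more can be done
None
```

I closed the jaw on the nut by rolling the worm with the shut fingertips, pressing with about 10–11 N. I then swung the handle about 30° clockwise and handed in with the arm clear at about 42 s.

- **Redone step:** the jaw first jammed with the wrench about 2° out of line with the nut. I opened the worm by about 0.7 mm, nudged the handle about 2° into line, and closed the jaw again. That nudging came before the jaw was snug. The nut's measured heading stayed at about 81.1° until the swing.
- **Rotation:** the wrench's heading went from 80.9° to 50.7°. The nut started at 81.1°, so it turned about 30.4° if it followed the wrench. Reading the nut's own edges gave about 31°, but one of those edges was overexposed.
- **Snugness:** when I tried the worm once more after the swing, it resisted with about 10 N straight away, against about 5.5 N when it rolled freely. One hand-picked measurement disagreed slightly: the distance across the jaws read 55.8 mm after the swing and 55.6 mm before, which is within that method's error of about 0.3 mm. I never measured a 30.0 mm gap directly.
- **Stock and wrench:** in the top view, the area holding the pots and carton showed no changed pixels from the start. The wrench looked flat on the deck.

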